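# Test the bench breaker, then stack the slide boxes on the warmer

### The job

Get the slide warmer loaded: first prove the breaker on the bench power box by pressing its red test button until the lever drops by itself, and lift the lever back up so that it stays up. Only then take the green cover off the warmer, stack all the slide boxes that are on the bench on the warmer in one pile, each with its feet seated in the corner recesses below and every deep box under the shallow ones, and put the cover back on top of the pile, seated too. Do not move the other things on the bench.

Things in the scene. Friction and masses are not known exactly. Their poses are not given: they have to be found in the camera images.
- deep1_center (a point): Deep box, blue, grey lid with white cross, 110 (x) x 64 (y, grip across), 54 from feet to recess floors, 0.32 kg; may be absent. Point: centre, 27 up; z up. 4 round feet below 14 across, coned tips, 6 high, centres 8 in from the edges; in the lid's corners 4 recesses 17 x 17, 5 deep, open outwards, beside the raised cross (5 higher). Half turns are alike.
- deep2_center (a point): Deep box, blue, grey lid with white cross, 110 (x) x 64 (y, grip across), 54 from feet to recess floors, 0.32 kg; may be absent. Point: centre, 27 up; z up. 4 round feet below 14 across, coned tips, 6 high, centres 8 in from the edges; in the lid's corners 4 recesses 17 x 17, 5 deep, open outwards, beside the raised cross (5 higher). Half turns are alike.
- shallow1_center (a point): Shallow box, orange, grey lid with white cross, 110 (x) x 64 (y, grip across), 42 from feet to recess floors, 0.22 kg; may be absent. Point: centre, 21 up; z up. 4 round feet below 14 across, coned tips, 6 high, centres 8 in from the edges; in the lid's corners 4 recesses 17 x 17, 5 deep, open outwards, beside the raised cross (5 higher). Half turns are alike.
- shallow2_center (a point): Shallow box, orange, grey lid with white cross, 110 (x) x 64 (y, grip across), 42 from feet to recess floors, 0.22 kg; may be absent. Point: centre, 21 up; z up. 4 round feet below 14 across, coned tips, 6 high, centres 8 in from the edges; in the lid's corners 4 recesses 17 x 17, 5 deep, open outwards, beside the raised cross (5 higher). Half turns are alike.
- cover_center (a point): Green top cover, a plate 110 long (its x) x 64 wide (its y) on four feet like the boxes', with a bar handle on its flat top, no recesses. Feet 6 high, plate from 6 to 14, handle from 14 to 48 above the undersides of its feet. This point is on its centre line, 24 above the undersides of its feet; z up. 0.16 kg. At the start it sits on the warmer's seat.
- cover_handle (a point): Middle of the cover's bar handle, 38 above the undersides of its feet; the bar is 60 long (along x), 16 thick (along y, grip across it), its top 10 above this point, the plate's top 24 below it.
- warmer_seat (a point): Slide warmer, white fixed case 150 (its x) x 130 x 40 high, one seat on its top: a raised metal cross like those on the lids, 110 (its x) x 64, 5 high, leaving four corner recesses for feet. This point is the seat's centre at the level of the recess floors, 40 above the table; a box standing there has the undersides of its feet at this height and its x along this x, either way round.
- test_top (a point): Centre of the top face of the red round test button, 32 across, pressed straight down; at rest 86 above the table, on the bench power box: a black fixed case 130 (x) x 170 (y) x 60 high with a white top, its x as here. Sprung: 2 N to start, about 6 N fully down. The lever stands 90 mm away towards the box's +y.
- test (a joint): Travel of the test button in m: 0 at rest, 0.009 fully down; at about 0.007 it trips the lever. It springs back.
- lever (a joint): Breaker lever angle in rad: 0 up (on), leaning 0.17 rad past upright towards the box's +x and resting there by its own weight; 1.5 dropped (tripped), lying forward and down towards -x, still 30 mm clear of the case top. It is light and tips over centre at 0.17: below that it falls back up to 0, above it drops to 1.5. It takes up to 2 s to drop.
- lever_tip (a point): Centre of the blue roller-shaped grip at the lever's end, 24 long along the hinge axis (y, grip across it), 22 diameter; the bar behind it is 14 wide (y), 10 thick. Moves with the lever.
- lever_hinge (a point): Middle of the lever's hinge axis (its y), fixed on the power box 80 above the table; the grip's centre is 80 mm from it. x and y are the power box's own: x points away from the side the lever drops to.
- beaker: Bystander: glass beaker 70 across, 90 high; origin under its centre.
- reagent: Bystander: amber bottle 60 across, 130 high; origin under its centre.
- petri: Bystander: clear petri dish 80 across, 16 high; origin under its centre.
- tipbox: Bystander: yellow tip box 50 x 80 x 50 high; origin under its centre.
- marker: Bystander: black marker pen 120 long, 16 thick, lying; origin under its middle.
Mind the look-alikes: they are no part of the job. What is shaped like the part that bears test_top but turquoise is not meant.

How it is judged:
By the outcome, as a careful person would: the job done as asked, in the order asked, and still so for the second after the job is handed in, with the robot touching nothing.
Of deep1, deep2, shallow1, shallow2 only 2 to 4 are there at a start; the rules pass over those that are not, and their reading is None.
At some moment in a run one of deep1, deep2, shallow1, shallow2, cover may be knocked a few centimetres aside while the robot is not near it.
Once in a run the grip may slacken for a moment while it holds something.
It also fails if it takes over 210 s, if anything falls off the work surface, if the arm or the gripper's body presses on something with over 40 N, if the wrist force passes 120 N, or if a joint passes its speed limit or range.

### The arm

A 6-joint arm with a two-finger parallel gripper is mounted at the origin on the work surface. World frame = base frame: x ahead of the robot, y to its left, z up, the work surface at z = 0. Lengths are in mm, angles in rad, forces in N, time in s.
With the tool pointing down it reaches from about 275 to 725 mm from the base axis. Payload 5.6 kg.
Tool frame: the origin (TCP) lies at the very end of the fingers, on their centre line; the grasp point (between the pads) lies tcp_to_grasp behind it (tcp_to_grasp is the distance from the TCP to the grasp point, in mm); z points along the fingers, y is the line along which they close (so a half turn about z gives the same grasp; the last joint's range is limited). The gripper opens to 85 mm and grips with 20 to 120 N. Pads are 22 mm wide; open, the fingers measure 114 mm over their backs; the gripper's body (76 mm by 85 mm) begins 54 mm behind the grasp point. The pads swing forward as they close: fully open they stand 13 mm farther back than shut.
Start: joints at [1.395, 0.255, 0.108, 0, -1.424, -0.285], TCP at [244.539, 492.639, 202.683] pointing down, gripper open.
Joint ranges: [-2.95, 2.95], [-1.21, 1.97], [-1.09, 1.5], [-2.87, 1.71], [-2.94, -0.07], [-3.05, 3.05]. Speed limits (rad/s): [2.57, 2.57, 3.14, 3.14, 3.14, 3.14].

### API

Orientations are given as a 3x3 rotation matrix whose columns are the frame's x, y, z axes.
In Python, from cell import observe, camera, get_calibration, finish_job, tcp_to_grasp gives the robot as it stands.
- The arm moves only by the tool apply_moves, never from a script. Its argument "rows" is a list of rows, each a list of 3 entries, a list of its own where there are three numbers: the finger opening in mm, from 0 to 85.4, then the shift along the tool's x, y, z in mm, then the turn, a rotation vector about the tool's x, y, z in rad. A call has 1 to 10 rows; each row is the pose to reach, as a shift and turn from the pose commanded when the call began, along the tool's axes at that moment; what a row does not reach only later rows make up. A row lasts 1/12 s, in which the tool goes at most 41.7 mm and 7.16 degrees, less where a joint would pass 70% of its speed; a pose out of reach is approached as far as the arm can. A call with a gripper value outside its range is refused whole. The fingers move at their own pace and stop on an object; the grip force is fixed at half the most. Time passes only in rows, so rows that repeat a pose let the fingers close. It gives the time, the measured TCP pose, the force, the opening and the grip force at its end, in the units of the state.
- observe(): the state, without advancing time (a new reading comes with each control period).
- camera(name): name is "scene" or "side" or "wrist"; returns (picture, depth): 480x640x3 uint8, red, green, blue; 480x640 float32, mm along the optical axis (not along the pixel's ray), 0 where there is no reading.
- get_calibration(name): a dict with "intrinsics" (3x3 intrinsics, pixels), "k1" (the pictures are not rectified: a ray, as slopes to the right and down, at radius r is drawn at 1 + k1 r^2 times it, then the intrinsics apply), "eye" and "attitude" of the camera in the world; the wrist camera has in their place "tool_from_camera" (4x4, takes a point from camera to tool coordinates, whose origin is the TCP and whose axes are the flange's). Camera axes: x right, y down, z forward; pixel columns grow to the right and rows downward; lengths in mm; the calibration is good to about 2 mm. A picture is of the moment at which its call begins: read the wrist's pose just before it. get_calibration takes no time and is no camera call.
- finish_job(): hands the job in; it is judged then, once.
The state is a dict: "time_s": time; "qpos": joint angles; "joint_velocities": joint speeds; "tau": joint torques, N m; "eef_pos": TCP position; "eef_rot": TCP orientation; "wrist_force": force on the tool from outside, world axes, zero at the start; "torque": the same for the moment, N m; "grip_width": opening from 0.0 (shut) to 1.0 (fully open); "finger_force": force on a finger pad.
Only numpy, scipy, OpenCV 4.12 (cv2) and the standard library are available. Lean on these libraries where they do the work, as an engineer would, in place of code of your own. Each camera call takes 0.05 s, during which the arm holds its last target. There are 200 camera calls.

## Working session

There is one attempt and no reset: what is moved stays moved. The work goes in short steps, Python scripts to look and compute and a tool call to move; the robot and the scene stay as the last step left them, time stands still between calls to the robot, and variables do not carry over. Pictures are saved under pics/ and viewed, at most 17 in all, crops included, and the job is handed in when it is done.

Besides the shell and the picture viewer there is one more tool, called after "Emit:" as name([rows], argument=value, ...), one row to a line, values as JSON. apply_moves: Moves the arm, as the interface text tells. Its arguments: {"type":"object","properties":{"rows":{"type":"array","items":{"type":"array"}}},"required":["rows"]}

```bash
ls; mkdir -p pics; cat > h.py <<'E'
import numpy as np, cv2
from cell import observe, camera, get_calibration, finish_job, tcp_to_grasp
def cam(name):
    c=get_calibration(name); K=np.array(c["intrinsics"],float); k1=c["k1"]
    s=observe()
    if name=="wrist":
        T=np.array(c["tool_from_camera"],float); R0=np.array(s["eef_rot"]); 
        R=R0@T[:3,:3]; e=np.array(s["eef_pos"])+R0@T[:3,3]
    else:
        R=np.array(c["attitude"],float); e=np.array(c["eye"],float)
    return K,k1,R,e
def rays(C,uv):
    K,k1,R,e=C; uv=np.asarray(uv,float).reshape(-1,2)
    d=np.array([k1,0,0,0,0.]) [[1,2,0,3,4]] if 0 else np.array([k1,0,0,0],float)
    n=cv2.undistortPoints(uv.reshape(-1,1,2),K,d).reshape(-1,2)
    return np.c_[n,np.ones(len(n))]@R.T
def onplane(C,uv,z):
    r=rays(C,uv); e=C[3]; return e+r*((z-e[2])/r[:,2])[:,None]
def bydepth(C,uv,dep):
    r=rays(C,uv); return C[3]+r*np.asarray(dep).reshape(-1,1)
def cloud(C,D):
    v,u=np.mgrid[0:480,0:640]; uv=np.c_[u.ravel(),v.ravel()]
    P=bydepth(C,uv,D.ravel()).reshape(480,640,3); P[D==0]=np.nan; return P
def save(n,im): cv2.imwrite("pics/"+n+".png",im[:,:,::-1])
E
python3 - <<'E'
from h import *
print(observe(), tcp_to_grasp if not callable(tcp_to_grasp) else tcp_to_grasp())
for n in("scene","side","wrist"):
    C=cam(n); p,d=camera(n); save(n+"0",p); np.savez(n+"0.npz",p=p,d=d); print(n,get_calibration(n),C[3],C[2])
E
```

```text
pics
{'time_s': 0.0, 'qpos': array([ 1.39459344e+00,  2.55739413e-01,  1.06965752e-01, -5.19265620e-04,
       -1.42390886e+00, -2.84597909e-01]), 'joint_velocities': array([-3.85620695e-04, -3.46615714e-04, -9.08489666e-04,  4.10949280e-05,
       -9.73086380e-04,  8.22265364e-04]), 'tau': array([-2.06769175e-03, -3.86643255e+01,  2.37940764e+01,  5.36544800e+00,
       -6.13543350e-03,  6.79581831e-07]), 'eef_pos': array([244.25057222, 492.14538806, 201.77771897]), 'eef_rot': array([[ 8.95662703e-01, -4.44733204e-01, -8.36351686e-04],
       [-4.44733989e-01, -8.95660961e-01, -1.76692138e-03],
       [ 3.67210505e-05,  1.95451960e-03, -9.99998089e-01]]), 'wrist_force': array([0.58507944, 0.09206908, 1.41921821]), 'torque': array([-0.01069887, -0.04113938,  0.01068284]), 'finger_force': 0.0, 'grip_width': 0.9962373547908709} 18.700000000000003
scene {'intrinsics': array([[565.00736074,   0.        , 312.7344675 ],
       [  0.        , 565.00736074, 241.74317118],
       [  0.        ,   0.        ,   1.        ]]), 'k1': -0.14693786660436986, 'eye': array([1222.89323262,  717.51415
[... 950 characters left out ...]
ay([[338.94950486,   0.        , 314.48210885],
       [  0.        , 338.94950486, 235.34078936],
       [  0.        ,   0.        ,   1.        ]]), 'k1': 0.013885314025234448, 'tool_from_camera': array([[-8.62703733e-04, -9.55162681e-01, -2.96080242e-01,
         7.65982359e+01],
       [ 9.99999623e-01, -7.93463249e-04, -3.54015259e-04,
         1.16292802e+00],
       [ 1.03213373e-04, -2.96080435e-01,  9.55163005e-01,
        -1.70966207e+02],
       [ 0.00000000e+00,  0.00000000e+00,  0.00000000e+00,
         1.00000000e+00]])} [312.49113998 457.40078514 372.86089612] [[-0.44543962 -0.85498245 -0.26568507]
 [-0.89531062  0.42589127  0.13052017]
 [ 0.0015605   0.29600952 -0.95518371]]
```

View pics/scene0.png

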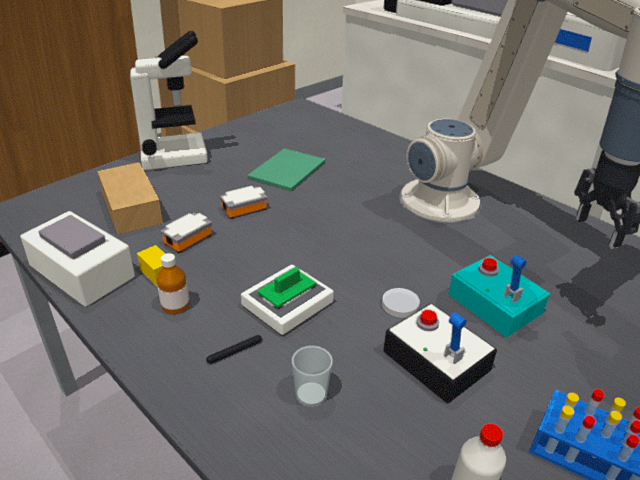

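View pics/side0.png

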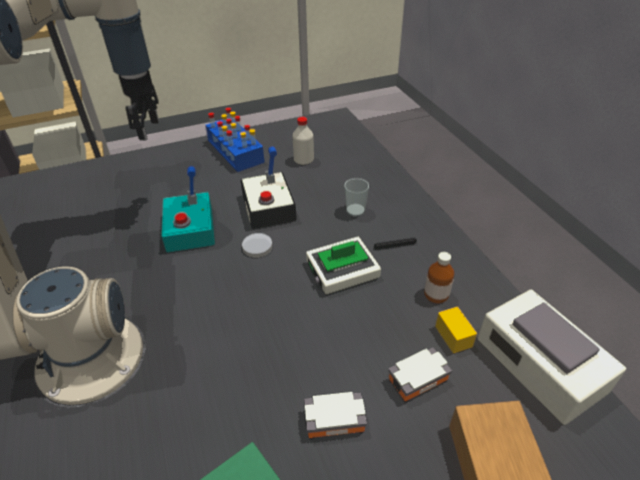

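The scene shows the black power box (button 428,317; lever tip 457,322), a turquoise decoy (489,265), the warmer with the green cover (288,290) and two orange shallow boxes (245,201; 187,231). The side view shows the same things and no deep boxes. Next I'll locate them.

```bash
cat > m.py <<'E'
from h import *
def blobs(n,f,lo,hi,roi=None,amin=30):
    p,d=f; C=cam(n); h=cv2.cvtColor(p,cv2.COLOR_RGB2HSV); m=cv2.inRange(h,lo,hi)
    if lo[0]==0 and hi[0]<=8: m|=cv2.inRange(h,(174,lo[1],lo[2]),(180,hi[1],hi[2]))
    k,l,st,ce=cv2.connectedComponentsWithStats(m); P=cloud(C,d)
    for i in range(1,k):
        if st[i,4]<amin: continue
        q=P[l==i]; q=q[~np.isnan(q[:,0])]
        if len(q)<5: continue
        top=np.percentile(q[:,2],95); t=q[q[:,2]>top-6]
        c,(w,hh),a=cv2.minAreaRect(t[:,:2].astype(np.float32))
        print(n,ce[i].round(),st[i,4],"med",np.median(q,0).round(),"top",round(top,1),"rect",np.round(c,1),round(w),round(hh),round(a,1))
E
python3 - <<'E'
from m import *
for n in("scene","side"):
    z=np.load(n+"0.npz"); f=(z["p"],z["d"])
    for nm,lo,hi in(("red",(0,150,120),(6,255,255)),("orange",(7,150,120),(18,255,255)),("green",(55,120,60),(75,255,255)),("blue",(105,150,60),(120,255,255)),("white",(0,0,190),(180,40,255))):
        print(nm); blobs(n,f,np.array(lo),np.array(hi),amin=60)
E
```

```text
redTraceback (most recent call last):
  File "<stdin>", line 5, in <module>
  File "m.py", line 4, in blobs
    if lo[0]==0 and hi[0]<=8: m|=cv2.inRange(h,(174,lo[1],lo[2]),(180,hi[1],hi[2]))
                                 ~~~~~~~~~~~^^^^^^^^^^^^^^^^^^^^^^^^^^^^^^^^^^^^^^^
cv2.error: OpenCV(4.12.0) :-1: error: (-5:Bad argument) in function 'inRange'
> Overload resolution failed:
>  - lowerb is not a numerical tuple
>  - Expected Ptr<cv::UMat> for argument 'lowerb'
```

```bash
python3 - <<'E'
from m import *
for n in("scene","side"):
    z=np.load(n+"0.npz"); f=(z["p"],z["d"])
    for nm,lo,hi in(("red",(0,150,120),(6,255,255)),("orange",(7,150,120),(18,255,255)),("green",(55,120,60),(75,255,255)),("blue",(105,150,60),(120,255,255)),("white",(0,0,190),(180,40,255))):
        print(nm); blobs(n,f,lo,hi,amin=60)
E
```

```text
red
scene [489. 264.] 150 med [273. 309.  86.] top 89.3 rect [267.  307.6] 32 29 40.7
scene [428. 317.] 200 med [506. 317.  86.] top 88.4 rect [502.5 314.4] 30 29 44.3
scene [598. 395.] 110 med [483. 644. 112.] top 114.9 rect [480.2 643. ] 18 17 41.6
scene [589. 422.] 108 med [547. 656. 112.] top 114.8 rect [543.  655.4] 19 15 5.5
scene [636. 426.] 90 med [502. 719. 113.] top 114.6 rect [498.3 717. ] 20 13 22.5
scene [491. 434.] 409 med [705. 563. 151.] top 153.0 rect [700.9 562.3] 31 31 9.6
scene [633. 441.] 106 med [533. 726. 113.] top 115.1 rect [530.1 726. ] 18 16 43.4
orange
scene [246. 209.] 276 med [ 449. -304.   18.] top 28.6 rect [ 445.8 -304. ] 17 105 71.0
scene [189. 240.] 312 med [ 643. -284.   19.] top 29.3 rect [ 641.9 -287. ] 51 117 67.5
scene [169. 278.] 484 med [ 803. -108.   91.] top 108.1 rect [ 794.4 -115.8] 23 30 66.9
green
scene [286. 287.] 1170 med [627.  46.  56.] top 89.4 rect [616.5  40.3] 59 16 0.4
blue
scene [573.  40.] 461 med [-1048.  -117.   272.] top 297.7 rect [-1044.   -112.8] 132 26 89.1
scene [517. 270.] 301 med [323. 392. 147.] top 170.9 rect [325
[... 2430 characters left out ...]
7 17 73.6
side [191. 176.] 102 med [317. 378. 158.] top 169.2 rect [319.5 381. ] 24 14 79.3
white
side [ 55. 127.] 193 med [-257. 2015. -420.] top -412.3 rect [-249.7 2000.7] 58 213 86.4
side [266. 192.] 994 med [514. 354.  60.] top 63.3 rect [513.7 354.8] 165 117 84.2
side [343. 264.] 575 med [606.  -5.  37.] top 40.0 rect [612.6  35.2] 148 130 0.5
side [444. 256.] 72 med [ 790. -126.  129.] top 130.7 rect [ 791.1 -125.7] 22 25 72.2
side [558. 350.] 3362 med [ 876. -447.   90.] top 92.3 rect [ 888.4 -381.2] 139 237 8.8
side [420. 368.] 1255 med [ 629. -316.   47.] top 49.3 rect [ 630.3 -315.3] 111 65 6.4
side [334. 409.] 1542 med [ 436. -334.   47.] top 48.9 rect [ 436.5 -332.9] 65 110 75.8
```

```bash
cat > go.py <<'E'
import sys
from h import *
from scipy.spatial.transform import Rotation as Ro
def go(x,y,z,yaw=None):
    s=observe(); R=np.array(s["eef_rot"]); p=np.array(s["eef_pos"])
    sh=R.T@(np.array([x,y,z])-p); rv=[0,0,0]
    cy=np.degrees(np.arctan2(R[1,0],R[0,0]))
    if yaw is not None:
        T=Ro.from_euler("z",yaw,degrees=True).as_matrix()@np.diag([1.,-1,-1])
        rv=Ro.from_matrix(R.T@T).as_rotvec()
    print("t",round(s["time_s"],1),"p",p.round(1),"yaw",cy.round(1),"shift",sh.round(1),"rv",np.round(rv,3),"grip",round(s["grip_width"]*85.4,1),"F",np.round(s["wrist_force"],1))
if __name__=="__main__": go(*map(float,sys.argv[1:]))
E
python3 go.py 470 330 290 -5.8
```

```text
t 0.1 p [244.3 492.3 202. ] yaw -26.4 shift [274.3  45.1 -87.9] rv [ 0.001  0.    -0.36 ] grip 85.5 F [ 0.  -0.  -0.1]
```

Emit:
apply_moves([
  [0, [0, 0, -88], [0, 0, 0]],
  [0, [0, 0, -88], [0, 0, 0]],
  [0, [0, 0, -88], [0, 0, 0]],
  [0, [274, 45, -88], [0, 0, -0.36]],
  [0, [274, 45, -88], [0, 0, -0.36]],
  [0, [274, 45, -88], [0, 0, -0.36]],
  [0, [274, 45, -88], [0, 0, -0.36]],
  [0, [274, 45, -88], [0, 0, -0.36]],
  [0, [274, 45, -88], [0, 0, -0.36]],
  [0, [274, 45, -88], [0, 0, -0.36]],
])

```text
time_s: 0.98
eef_pos: [471.4, 328.8, 290.6]
eef_rot: [[0.995, -0.101, -0.0], [-0.101, -0.995, -0.0], [-0.0, 0.0, -1.0]]
wrist_force: [0.1, 1.0, 0.2]
grip_width: 0.001
finger_force: 0.0
```

Emit:
apply_moves([
  [0, [0, 0, 0], [0, 0, 0]],
  [0, [0, 0, 0], [0, 0, 0]],
  [0, [0, 0, 0], [0, 0, 0]],
  [0, [0, 0, 0], [0, 0, 0]],
])

```text
time_s: 1.32
eef_pos: [469.3, 331.2, 290.7]
eef_rot: [[0.995, -0.1, -0.0], [-0.1, -0.995, 0.0], [-0.0, -0.0, -1.0]]
wrist_force: [-0.1, -0.2, 0.1]
grip_width: -0.005
finger_force: 0.0
```

```bash
python3 - <<'E'
from m import *
f=camera("wrist"); save("w1",f[0]); np.savez("w1.npz",p=f[0],d=f[1])
for nm,lo,hi in(("red",(0,150,120),(6,255,255)),("blue",(105,150,60),(120,255,255)),("white",(0,0,170),(180,40,255))):
    print(nm); blobs("wrist",f,lo,hi,amin=200)
E
python3 go.py 502 314 120 -5.8
```

```text
red
wrist [329. 171.] 642 med [501. 311.  86.] top 87.2 rect [500.9 310.8] 30 30 40.6
wrist [ 23. 224.] 224 med [480. 639. 112.] top 113.0 rect [480.2 639.3] 18 16 88.0
blue
wrist [229. 130.] 861 med [552. 393. 168.] top 170.2 rect [552.8 395.5] 24 19 84.3
wrist [ 71. 183.] 8307 med [511. 604.  63.] top 64.3 rect [509.2 655.7] 101 156 11.3
white
wrist [560.  64.] 3472 med [583.  62.  38.] top 39.8 rect [597.9  35.2] 116 130 0.8
wrist [291. 157.] 11802 med [519. 353.  61.] top 62.9 rect [515.5 354.6] 159 118 84.3
wrist [413. 204.] 2622 med [438. 201.  16.] top 17.3 rect [436.8 200.9] 77 77 52.1
wrist [567. 407.] 1420 med [ 82. -40.  13.] top 16.3 rect [ 70.3 -51.1] 177 48 53.4
t 1.4 p [469.1 331.3 290.8] yaw -5.7 shift [ 34.4  14.  170.8] rv [-0.     0.     0.002] grip 0.2 F [-0.6  0.8 -0.1]
```

View pics/w1.png

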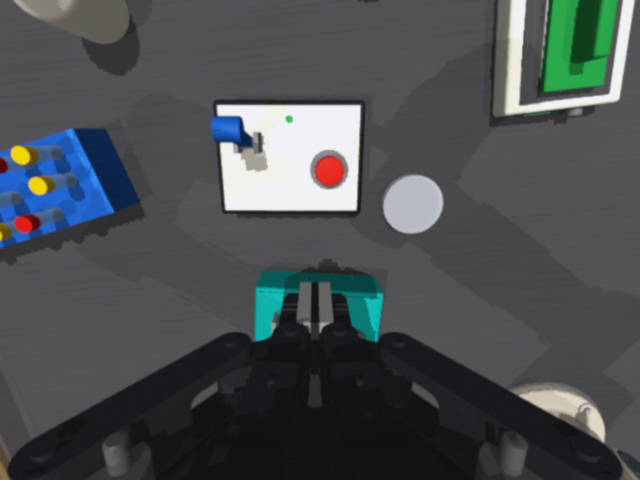

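The wrist picture shows the button (329,171) and the lever up (229,130) on the white-topped box. Now to press the button.

Emit:
apply_moves([
  [0, [34, 16, 0], [0, 0, 0]],
  [0, [34, 16, 40], [0, 0, 0]],
  [0, [34, 16, 80], [0, 0, 0]],
  [0, [34, 16, 120], [0, 0, 0]],
  [0, [34, 16, 160], [0, 0, 0]],
  [0, [34, 16, 185], [0, 0, 0]],
  [0, [34, 16, 195], [0, 0, 0]],
  [0, [34, 16, 198], [0, 0, 0]],
  [0, [34, 16, 198], [0, 0, 0]],
])

```text
time_s: 2.12
eef_pos: [502.3, 312.0, 93.5]
eef_rot: [[0.995, -0.099, 0.001], [-0.099, -0.995, 0.0], [0.001, -0.0, -1.0]]
wrist_force: [-0.3, 0.0, 1.6]
grip_width: 0.001
finger_force: 0.0
```

```bash
python3 go.py 501 312 80
```

```text
t 2.1 p [502.3 312.   93.5] yaw -5.7 shift [-1.3  0.1 13.5] rv [0 0 0] grip 0.1 F [-0.3  0.   1.6]
```

Emit:
apply_moves([
  [0, [0, 0, 5], [0, 0, 0]],
  [0, [0, 0, 10], [0, 0, 0]],
  [0, [0, 0, 13], [0, 0, 0]],
  [0, [0, 0, 15], [0, 0, 0]],
  [0, [0, 0, 15], [0, 0, 0]],
  [0, [0, 0, 15], [0, 0, 0]],
])

```text
time_s: 2.62
eef_pos: [502.3, 311.1, 77.9]
eef_rot: [[0.995, -0.101, 0.0], [-0.101, -0.995, 0.0], [0.0, -0.0, -1.0]]
wrist_force: [-0.4, 0.2, 0.0]
grip_width: 0.0
finger_force: 0.0
```

```bash
python3 go.py 501 312 80; python3 - <<'E'
from m import *
for n in("scene",):
    f=camera(n); blobs(n,f,(105,150,60),(120,255,255),amin=80)
E
```

```text
t 2.6 p [502.3 311.1  77.9] yaw -5.8 shift [-1.4 -0.7 -2.1] rv [0 0 0] grip 0.0 F [-0.4  0.2  0. ]
scene [581.  42.] 243 med [-1047.   -85.   272.] top 296.8 rect [-1046.7   -82. ] 27 63 6.2
scene [517. 270.] 327 med [323. 391. 144.] top 170.6 rect [326.  388.1] 26 18 84.6
scene [456. 329.] 363 med [554. 402. 155.] top 171.1 rect [553.9 399.6] 23 20 82.3
scene [585. 444.] 4517 med [533. 668.  63.] top 66.2 rect [507.2 667.5] 107 171 12.4
```

Emit:
apply_moves([
  [0, [0, 0, 1], [0, 0, 0]],
  [0, [0, 0, 2], [0, 0, 0]],
  [0, [0, 0, 2], [0, 0, 0]],
])

```text
time_s: 2.92
eef_pos: [502.1, 311.1, 75.5]
eef_rot: [[0.995, -0.101, -0.0], [-0.101, -0.995, -0.0], [-0.0, 0.0, -1.0]]
wrist_force: [-0.8, -0.6, -0.1]
grip_width: -0.001
finger_force: 0.0
```

```bash
python3 go.py 501 312 80;  python3 - <<'E'
from h import *
f=camera("wrist")[0]; g=camera("scene")[0]
save("w2",np.hstack([f[0:360,150:450],cv2.resize(g[250:430,330:560],(460,360))]))
E
```

```text
t 2.9 p [502.1 311.1  75.5] yaw -5.8 shift [-1.2 -0.8 -4.5] rv [0 0 0] grip -0.1 F [-0.8 -0.6 -0.1]
```

View pics/w2.png

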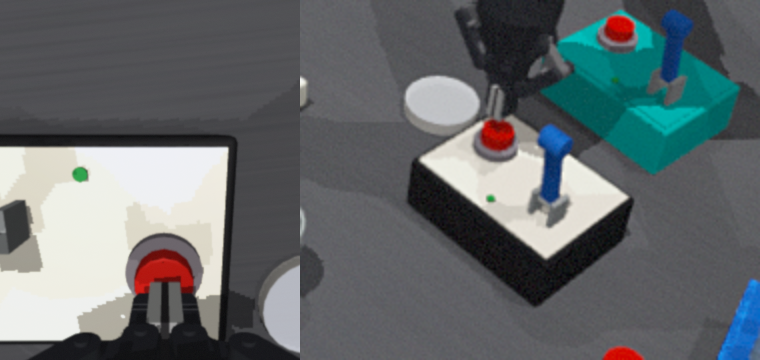

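```bash
python3 - <<'E'
from m import *
C=cam("wrist"); f=camera("wrist"); s=observe()
p=(np.array(s["eef_pos"])-C[3])@C[2]; print("tcp px",p[:2]/p[2]*338.9+[314.5,235.3],p[2])
P=cloud(C,f[1])
for v in range(225,330,8): print(v,[ (P[v,u].round(0).tolist()) for u in (305,315,325)])
g=camera("scene"); Cs=cam("scene"); Q=cloud(Cs,g[1]); 
for v in range(296,330,3): print(v,Q[v,420:436:4].round(0).tolist())
E
```

```text
tcp px [311.95845252 275.60912127] 185.79053194953755
225 [[527.0, 313.0, 61.0], [527.0, 307.0, 61.0], [526.0, 301.0, 61.0]]
233 [[523.0, 313.0, 61.0], [522.0, 307.0, 63.0], [521.0, 302.0, 61.0]]
241 [[521.0, 313.0, 70.0], [520.0, 308.0, 69.0], [520.0, 302.0, 70.0]]
249 [[516.0, 314.0, 69.0], [516.0, 308.0, 72.0], [515.0, 303.0, 70.0]]
257 [[516.0, 313.0, 83.0], [516.0, 308.0, 84.0], [515.0, 303.0, 82.0]]
265 [[513.0, 313.0, 86.0], [513.0, 308.0, 86.0], [512.0, 303.0, 85.0]]
273 [[508.0, 314.0, 86.0], [508.0, 309.0, 86.0], [507.0, 304.0, 86.0]]
281 [[504.0, 315.0, 86.0], [504.0, 309.0, 87.0], [nan, nan, nan]]
289 [[514.0, 313.0, 115.0], [513.0, 308.0, 114.0], [513.0, 304.0, 115.0]]
297 [[514.0, 312.0, 123.0], [514.0, 308.0, 123.0], [513.0, 304.0, 122.0]]
305 [[514.0, 312.0, 129.0], [513.0, 308.0, 128.0], [513.0, 305.0, 129.0]]
313 [[514.0, 312.0, 135.0], [514.0, 308.0, 135.0], [513.0, 305.0, 135.0]]
321 [[514.0, 312.0, 141.0], [514.0, 308.0, 141.0], [513.0, 305.0, 140.0]]
329 [[515.0, 312.0, 147.0], [511.0, 309.0, 142.0], [514.0, 305.0, 147.0]]
296 [[380.0, 217.0, 1.0], [512.0, 303.0
[... 386 characters left out ...]
0], [516.0, 318.0, 114.0], [511.0, 324.0, 115.0]]
311 [[482.0, 283.0, 63.0], [498.0, 301.0, 85.0], [494.0, 307.0, 86.0], [486.0, 312.0, 85.0]]
314 [[511.0, 301.0, 85.0], [510.0, 309.0, 90.0], [502.0, 313.0, 88.0], [494.0, 317.0, 85.0]]
317 [[516.0, 305.0, 83.0], [514.0, 313.0, 87.0], [508.0, 318.0, 87.0], [503.0, 323.0, 87.0]]
320 [[513.0, 305.0, 73.0], [517.0, 316.0, 83.0], [515.0, 323.0, 87.0], [507.0, 327.0, 85.0]]
323 [[518.0, 309.0, 71.0], [517.0, 317.0, 76.0], [514.0, 324.0, 79.0], [506.0, 327.0, 76.0]]
326 [[522.0, 312.0, 69.0], [520.0, 320.0, 73.0], [516.0, 326.0, 75.0], [507.0, 329.0, 71.0]]
329 [[526.0, 316.0, 66.0], [520.0, 321.0, 66.0], [517.0, 328.0, 68.0], [512.0, 333.0, 68.0]]
```

The fingertips read about z 108 while the reported TCP is at z 75, so nothing is touching yet. I'll lower the tool gently and watch the force.

Emit:
apply_moves([
  [0, [-1, -1, 5], [0, 0, 0]],
  [0, [-1, -1, 10], [0, 0, 0]],
  [0, [-1, -1, 10], [0, 0, 0]],
])

```text
time_s: 3.37
eef_pos: [500.4, 311.8, 64.1]
eef_rot: [[0.995, -0.101, -0.002], [-0.101, -0.995, -0.001], [-0.002, 0.002, -1.0]]
wrist_force: [-0.7, -1.3, -0.2]
grip_width: -0.003
finger_force: 0.0
```

```bash
python3 - <<'E'
from m import *
s=observe(); print(s["eef_pos"],s["eef_rot"],s["wrist_force"],s["qpos"])
g=camera("scene"); Cs=cam("scene"); Q=cloud(Cs,g[1]); 
for v in range(296,330,3): print(v,Q[v,420:436:4].round(0).tolist())
g=camera("side"); save("s2",cv2.resize(g[0][120:260,150:330],(720,560)))
E
```

```text
[500.38299933 311.79901101  64.10118852] [[ 0.99490728 -0.10077264 -0.0020912 ]
 [-0.10077556 -0.99490828 -0.00134155]
 [-0.00194536  0.00154545 -0.99999691]] [-0.72207696 -1.32798025 -0.19679749] [ 8.21794509e-01  4.09885494e-01 -3.05467732e-02 -6.82492883e-04
 -1.13277057e+00  6.48346439e-01]
296 [[379.0, 216.0, 0.0], [513.0, 304.0, 133.0], [506.0, 308.0, 132.0], [513.0, 321.0, 144.0]]
299 [[388.0, 223.0, 1.0], [509.0, 303.0, 123.0], [512.0, 313.0, 130.0], [514.0, 322.0, 138.0]]
302 [[396.0, 229.0, 1.0], [507.0, 303.0, 114.0], [513.0, 315.0, 125.0], [510.0, 321.0, 128.0]]
305 [[405.0, 235.0, 2.0], [512.0, 307.0, 113.0], [512.0, 315.0, 117.0], [508.0, 321.0, 119.0]]
308 [[410.0, 240.0, -1.0], [511.0, 308.0, 105.0], [513.0, 317.0, 112.0], [509.0, 323.0, 114.0]]
311 [[482.0, 283.0, 63.0], [511.0, 309.0, 98.0], [513.0, 318.0, 105.0], [510.0, 325.0, 107.0]]
314 [[509.0, 300.0, 84.0], [506.0, 307.0, 86.0], [513.0, 319.0, 98.0], [497.0, 319.0, 89.0]]
317 [[512.0, 303.0, 80.0], [515.0, 313.0, 88.0], [510.0, 319.0, 89.0], [502.0, 323.0, 86.0]]
320 [[517.0, 307.0, 78.0], [515.0, 315.0, 82.0], [513.0, 322.0, 85.0], [509.0, 328.0, 87.0]]
323 [[519.0, 309.0, 73.0], [513.0, 315.0, 73.0], [514.0, 324.0, 79.0], [506.0, 328.0, 77.0]]
326 [[521.0, 312.0, 68.0], [517.0, 318.0, 70.0], [513.0, 324.0, 71.0], [506.0, 329.0, 69.0]]
329 [[524.0, 315.0, 64.0], [521.0, 321.0, 66.0], [518.0, 328.0, 70.0], [512.0, 333.0, 69.0]]
```

View pics/s2.png

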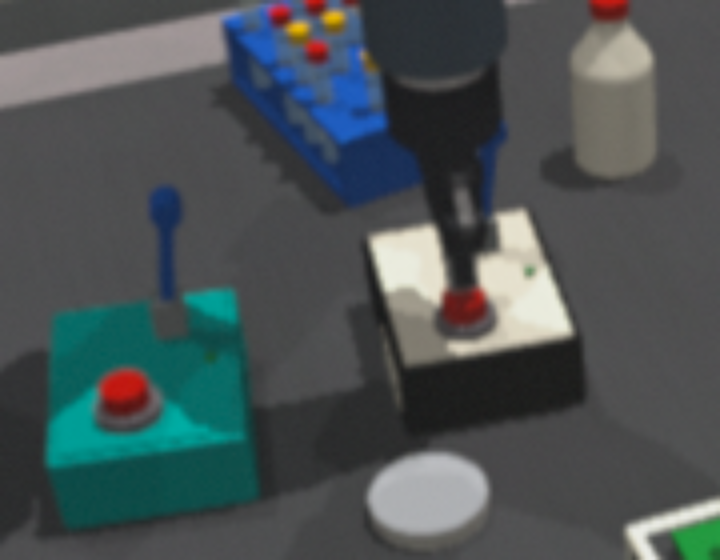

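The finger is still above the button; the tip is at about z 97 with the TCP at z 64. Continuing down.

Emit:
apply_moves([
  [0, [0, 0, 4], [0, 0, 0]],
  [0, [0, 0, 8], [0, 0, 0]],
  [0, [0, 0, 10], [0, 0, 0]],
  [0, [0, 0, 10], [0, 0, 0]],
])

```text
time_s: 3.8
eef_pos: [501.4, 312.4, 55.6]
eef_rot: [[0.995, -0.101, 0.0], [-0.101, -0.995, 0.0], [0.0, -0.0, -1.0]]
wrist_force: [-1.2, -0.0, 2.9]
grip_width: 0.002
finger_force: 1.2
```

Emit:
apply_moves([
  [0, [0, 0, 2], [0, 0, 0]],
  [0, [0, 0, 3], [0, 0, 0]],
  [0, [0, 0, 3], [0, 0, 0]],
])

```text
time_s: 4.05
eef_pos: [501.4, 312.4, 52.9]
eef_rot: [[0.995, -0.101, 0.0], [-0.101, -0.995, 0.0], [0.0, -0.0, -1.0]]
wrist_force: [-0.3, -0.3, 3.2]
grip_width: 0.002
finger_force: 1.8
```

Emit:
apply_moves([
  [0, [0, 0, 2], [0, 0, 0]],
  [0, [0, 0, 3], [0, 0, 0]],
  [0, [0, 0, 3], [0, 0, 0]],
])

```text
time_s: 4.3
eef_pos: [501.5, 312.4, 49.8]
eef_rot: [[0.995, -0.101, 0.0], [-0.101, -0.995, 0.0], [0.0, -0.0, -1.0]]
wrist_force: [-1.4, 0.7, 4.9]
grip_width: -0.001
finger_force: 2.4
```

Emit:
apply_moves([
  [0, [0, 0, 1.5], [0, 0, 0]],
  [0, [0, 0, 2.5], [0, 0, 0]],
  [0, [0, 0, 2.5], [0, 0, 0]],
  [0, [0, 0, 2.5], [0, 0, 0]],
])

```text
time_s: 4.63
eef_pos: [501.5, 312.4, 48.4]
eef_rot: [[0.995, -0.1, 0.001], [-0.1, -0.995, 0.001], [0.001, -0.001, -1.0]]
wrist_force: [-3.2, -0.6, 10.1]
grip_width: 0.005
finger_force: 5.2
```

```bash
python3 - <<'E'
from m import *
for n in("scene","side"):
    f=camera(n); blobs(n,f,(105,150,60),(120,255,255),amin=80)
E
```

```text
scene [582.  42.] 208 med [-1048.   -80.   271.] top 296.8 rect [-1050.9   -78.4] 26 51 8.0
scene [517. 270.] 324 med [323. 391. 146.] top 170.6 rect [324.7 388.2] 26 20 89.1
scene [468. 324.] 475 med [514. 404. 135.] top 162.0 rect [502.7 404.8] 19 25 3.1
scene [585. 444.] 4539 med [533. 668.  63.] top 66.3 rect [508.4 668.2] 106 172 11.0
side [230. 148.] 826 med [475. 634.  59.] top 67.3 rect [490.4 548.9] 91 511 4.1
side [191. 177.] 94 med [317. 377. 158.] top 169.0 rect [320.9 382.3] 30 16 81.7
```

```bash
python3 - <<'E'
from m import *
for n,r in(("scene",(500,640,120,300)),("side",(90,190,60,160))):
    d=np.load(n+"0.npz")["d"]; P=cloud(cam(n),d)
    t=np.array([244.2,492.2,202.]); u=np.array([.896,-.445]); w=np.array([.445,.896])
    q=P.reshape(-1,3); q=q[~np.isnan(q[:,0])]; r=q[:,:2]-t[:2]
    a=r@w; b=r@u; k=(abs(a)<75)&(abs(b)<20)&(q[:,2]>60)
    for lo in range(-70,70,10):
        s=k&(a>=lo)&(a<lo+10)
        if s.any(): print(n,lo,"minz",np.percentile(q[s,2],[0,3,10]).round(),s.sum())
E
python3 go.py 501 312 180 -5.8
```

```text
scene -70 minz [ 60. 289. 295.] 144
scene -60 minz [ 61. 254. 286.] 222
scene -50 minz [ 61. 247. 251.] 242
scene -40 minz [247. 260. 269.] 108
scene -30 minz [304. 305. 307.] 82
scene -20 minz [304. 310. 312.] 77
scene -10 minz [306. 307. 311.] 106
scene 0 minz [306. 307. 309.] 74
scene 10 minz [305. 305. 308.] 78
scene 20 minz [307. 310. 315.] 175
scene 30 minz [293. 306. 315.] 620
scene 40 minz [245. 256. 276.] 345
scene 50 minz [245. 251. 256.] 238
scene 60 minz [270. 289. 299.] 188
side -70 minz [ 61. 275. 300.] 124
side -60 minz [244. 248. 255.] 200
side -50 minz [244. 299. 419.] 1294
side -40 minz [298. 315. 337.] 418
side -30 minz [306. 309. 314.] 108
side -20 minz [305. 322. 327.] 33
side -10 minz [304. 305. 307.] 9
side 0 minz [304. 307. 309.] 26
side 10 minz [303. 306. 311.] 30
side 20 minz [301. 302. 303.] 22
side 30 minz [245. 248. 249.] 37
side 40 minz [245. 247. 251.] 114
side 50 minz [241. 243. 287.] 32
side 60 minz [288. 291. 296.] 44
t 4.7 p [501.5 312.4  48.4] yaw -5.8 shift [  -0.3    0.4 -131.6] rv [-0.001 -0.001  0.001] grip -0.1 F [-3.1 -0.2 10.5]
```

Emit:
apply_moves([
  [0, [0, 0, -20], [0, 0, 0]],
  [0, [0, 0, -50], [0, 0, 0]],
  [0, [0, 0, -90], [0, 0, 0]],
  [30, [-100, 0, -130], [0, 0, 0]],
  [30, [-100, 0, -160], [0, 0, 0]],
  [60, [-100, 0, -160], [0, 0, 0]],
  [60, [-100, 0, -160], [0, 0, 0]],
  [60, [-100, 0, -160], [0, 0, 0]],
  [60, [-100, 0, -160], [0, 0, 0]],
  [60, [-100, 0, -160], [0, 0, 0]],
])

```text
time_s: 5.57
eef_pos: [401.6, 321.7, 205.6]
eef_rot: [[0.995, -0.101, -0.002], [-0.101, -0.995, -0.002], [-0.002, 0.002, -1.0]]
wrist_force: [0.3, 0.5, -0.0]
grip_width: 0.701
finger_force: 0.0
```

Emit:
apply_moves([
  [60, [0, 0, 0], [0, 0, 0]],
  [60, [0, 0, 0], [0, 0, 0]],
  [60, [0, 0, 0], [0, 0, 0]],
  [60, [0, 0, 0], [0, 0, 0]],
  [60, [0, 0, 0], [0, 0, 0]],
  [60, [0, 0, 0], [0, 0, 0]],
])

```text
time_s: 6.07
eef_pos: [401.9, 322.3, 207.1]
eef_rot: [[0.995, -0.101, -0.0], [-0.101, -0.995, -0.0], [-0.0, 0.0, -1.0]]
wrist_force: [-0.2, -0.2, -0.9]
grip_width: 0.703
finger_force: 0.0
```

```bash
python3 - <<'E'
from m import *
f=camera("wrist"); save("w3",f[0]); print(observe()["eef_pos"],observe()["grip_width"])
for nm,lo,hi in(("red",(0,150,120),(6,255,255)),("blue",(105,150,60),(120,255,255)),("white",(0,0,170),(180,40,255))):
    print(nm); blobs("wrist",f,lo,hi,amin=200)
f=camera("scene"); blobs("scene",f,(105,150,60),(120,255,255),amin=200)
E
```

```text
[401.81103219 322.29816649 207.12372784] 0.7072386625785103
red
wrist [315. 100.] 1253 med [501. 310.  86.] top 87.0 rect [500.4 310. ] 30 31 83.3
wrist [346. 349.] 590 med [265. 303.  86.] top 86.7 rect [264.9 303. ] 29 29 39.1
blue
wrist [ 27. 123.] 6182 med [507. 581.  34.] top 63.3 rect [494.7 579.9] 31 69 68.8
wrist [202. 125.] 2538 med [488. 400.  97.] top 109.6 rect [462.  404.4] 24 20 83.7
wrist [250. 343.] 808 med [322. 379. 162.] top 170.0 rect [353.7 363.9] 13 87 65.5
white
wrist [588.  16.] 1400 med [545.  73.  38.] top 39.4 rect [545.2  62.2] 78 22 80.7
wrist [266.  77.] 21743 med [529. 350.  61.] top 62.9 rect [515.5 354.7] 160 118 84.2
wrist [426. 158.] 4480 med [438. 201.  16.] top 17.2 rect [437.1 200.8] 78 77 84.5
wrist [606. 408.] 1079 med [ 89. -34.  13.] top 14.9 rect [ 90.3 -30.3] 84 35 60.2
wrist [500. 470.] 305 med [-10.  99.  12.] top 13.7 rect [173.8 184.9] 453 23 24.9
scene [517. 270.] 307 med [323. 392. 144.] top 170.5 rect [325.7 389.1] 24 19 81.7
scene [475. 331.] 334 med [482. 408.  99.] top 110.7 rect [466.2 408.7] 24 18 86.4
scene [585. 444.] 4384 med [533. 669.  63.] top 66.3 rect [507.7 668.4] 105 172 11.3
```

View pics/w3.png

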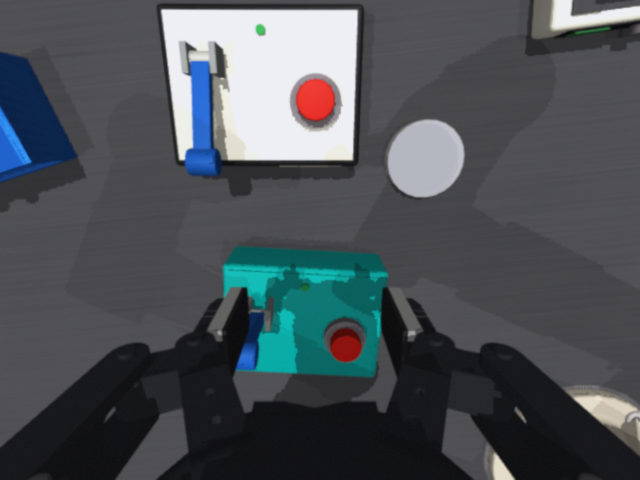

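The lever has dropped: roller at about (203,160) in the picture, world (463,405,99). The true finger end lies about 29 mm behind the reported TCP when shut and 42 mm when open. I'll grasp the roller with that allowed for.

```bash
python3 go.py 463 405 54 -5.8
```

```text
t 6.2 p [401.8 322.3 207.2] yaw -5.8 shift [ 52.6 -88.4 153.2] rv [-0. -0.  0.] grip 59.9 F [-0.6 -0.1 -0.5]
```

Emit:
apply_moves([
  [60, [26, -40, 0], [0, 0, 0]],
  [60, [52, -80, 0], [0, 0, 0]],
  [60, [52.5, -88.5, 20], [0, 0, 0]],
  [60, [52.5, -88.5, 60], [0, 0, 0]],
  [60, [52.5, -88.5, 100], [0, 0, 0]],
  [60, [52.5, -88.5, 130], [0, 0, 0]],
  [60, [52.5, -88.5, 150], [0, 0, 0]],
  [60, [52.5, -88.5, 153], [0, 0, 0]],
  [60, [52.5, -88.5, 153], [0, 0, 0]],
])

```text
time_s: 6.92
eef_pos: [462.5, 404.4, 53.2]
eef_rot: [[0.995, -0.1, -0.001], [-0.1, -0.995, -0.002], [-0.001, 0.003, -1.0]]
wrist_force: [-0.8, 0.1, 0.1]
grip_width: 0.703
finger_force: 0.0
```

```bash
python3 go.py 463 405 54 -5.8; python3 - <<'E'
from m import *
f=camera("wrist"); save("w4",f[0]); blobs("wrist",f,(105,150,60),(120,255,255),amin=200)
E
```

```text
t 6.9 p [462.5 404.4  53.2] yaw -5.8 shift [ 0.4 -0.6 -0.8] rv [0.003 0.001 0.001] grip 60.1 F [-0.8  0.1  0.1]
wrist [ 24. 219.] 5921 med [501. 577.  22.] top 48.3 rect [489.3 574.5] 26 4 13.4
wrist [311. 253.] 8656 med [490. 402.  99.] top 111.3 rect [464.1 405.3] 24 20 84.9
```

View pics/w4.png

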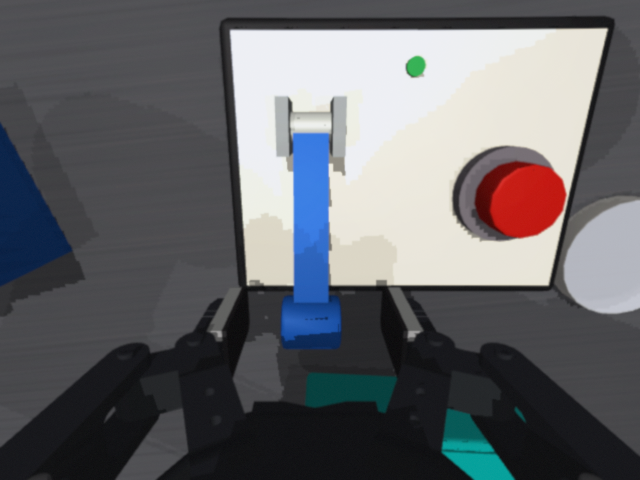

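The roller (311,322) is centred between the fingers. Closing now, then the arc.

Emit:
apply_moves([
  [0, [0, 0, 0], [0, 0, 0]],
  [0, [0, 0, 0], [0, 0, 0]],
  [0, [0, 0, 0], [0, 0, 0]],
  [0, [0, 0, 0], [0, 0, 0]],
  [0, [0, 0, 0], [0, 0, 0]],
  [0, [0, 0, 0], [0, 0, 0]],
  [0, [0, 0, 0], [0, 0, 0]],
])

```text
time_s: 7.55
eef_pos: [463.6, 406.1, 56.0]
eef_rot: [[0.995, -0.1, 0.002], [-0.1, -0.995, 0.003], [0.002, -0.003, -1.0]]
wrist_force: [-2.0, 0.7, 6.7]
grip_width: 0.27
finger_force: 61.3
```

Emit:
apply_moves([
  [0, [4, 0, -11], [0, 0, 0]],
  [0, [9, 0, -22], [0, 0, 0]],
  [0, [16, 0, -32], [0, 0, 0]],
  [0, [24.5, 0, -40.5], [0, 0, 0]],
  [0, [34, 0, -48], [0, 0, 0]],
  [0, [44.5, 0, -53.5], [0, 0, 0]],
  [0, [56, 0, -57.5], [0, 0, 0]],
  [0, [67, 0, -60], [0, 0, 0]],
  [0, [78, 0, -61], [0, 0, 0]],
  [0, [87, 0, -60], [0, 0, 0]],
])

```text
time_s: 8.38
eef_pos: [548.1, 397.4, 113.8]
eef_rot: [[0.995, -0.1, -0.003], [-0.1, -0.995, 0.002], [-0.004, -0.001, -1.0]]
wrist_force: [-4.3, 3.6, 1.2]
grip_width: 0.266
finger_force: 58.6
```

Emit:
apply_moves([
  [0, [1.5, 0, 0], [0, 0, 0]],
  [0, [1.5, 0, 0], [0, 0, 0]],
  [0, [1.5, 0, 0], [0, 0, 0]],
])

```text
time_s: 8.63
eef_pos: [549.5, 397.3, 113.7]
eef_rot: [[0.995, -0.1, -0.002], [-0.1, -0.995, 0.002], [-0.003, -0.001, -1.0]]
wrist_force: [-4.2, 4.0, 0.4]
grip_width: 0.263
finger_force: 58.7
```

```bash
python3 go.py 554 395.6 114 -5.8; python3 - <<'E'
from m import *
f=camera("scene"); blobs("scene",f,(105,150,60),(120,255,255),amin=200)
E
```

```text
t 8.6 p [549.5 397.3 113.7] yaw -5.8 shift [ 4.7  1.2 -0.3] rv [-0.001  0.003  0.001] grip 22.5 F [-4.2  4.   0.4]
scene [517. 270.] 315 med [323. 392. 148.] top 170.8 rect [325.8 388.8] 24 18 81.1
scene [457. 330.] 250 med [544. 399. 123.] top 172.2 rect [549.4 398.6] 39 10 34.3
scene [585. 444.] 4540 med [533. 667.  63.] top 66.3 rect [508.2 668.2] 105 172 11.3
```

Emit:
apply_moves([
  [60, [1.5, 0, 0], [0, 0, 0]],
  [60, [1.5, 0, 0], [0, 0, 0]],
  [60, [1.5, 0, 0], [0, 0, 0]],
  [60, [1.5, 0, 0], [0, 0, 0]],
  [60, [1.5, 0, 0], [0, 0, 0]],
  [60, [1.5, 0, 0], [0, 0, 0]],
  [60, [1.5, 0, -30], [0, 0, 0]],
  [60, [1.5, 0, -70], [0, 0, 0]],
  [60, [1.5, 0, -110], [0, 0, 0]],
  [60, [1.5, 0, -150], [0, 0, 0]],
])

```text
time_s: 9.52
eef_pos: [552.2, 395.4, 266.3]
eef_rot: [[0.995, -0.101, 0.0], [-0.101, -0.995, -0.0], [0.0, 0.0, -1.0]]
wrist_force: [0.6, 1.2, 1.6]
grip_width: 0.706
finger_force: 0.0
```

```bash
python3 go.py 560 140 260 0; python3 - <<'E'
from m import *
f=camera("scene"); blobs("scene",f,(105,150,60),(120,255,255),amin=200)
E
```

```text
t 9.5 p [552.2 395.4 266.3] yaw -5.8 shift [ 33.5 253.3   6.4] rv [ 0.    -0.    -0.101] grip 60.3 F [0.6 1.2 1.6]
scene [517. 270.] 314 med [323. 391. 148.] top 170.8 rect [324.2 388.9] 25 20 84.0
scene [476. 330.] 316 med [476. 408. 101.] top 112.5 rect [467.1 408.8] 24 20 87.3
scene [585. 444.] 4441 med [533. 668.  63.] top 66.3 rect [508.  667.8] 105 171 11.0
```

The lever dropped again after I released it. I'll repeat and carry it further past centre, up to the stop.

```bash
python3 go.py 464 405.5 54 -5.8
```

```text
t 9.6 p [555.  396.  276.2] yaw -5.8 shift [-94.1   1.6 221.1] rv [-0.008 -0.012 -0.   ] grip 60.0 F [-2.8 -4.1  6.9]
```

Emit:
apply_moves([
  [60, [-30, 0, 0], [0, 0, 0]],
  [60, [-60, 0, 0], [0, 0, 0]],
  [60, [-88.5, -1, 10], [0, 0, 0]],
  [60, [-88.5, -1, 50], [0, 0, 0]],
  [60, [-88.5, -1, 90], [0, 0, 0]],
  [60, [-88.5, -1, 130], [0, 0, 0]],
  [60, [-88.5, -1, 170], [0, 0, 0]],
  [60, [-88.5, -1, 200], [0, 0, 0]],
  [60, [-88.5, -1, 212], [0, 0, 0]],
  [60, [-88.5, -1, 212], [0, 0, 0]],
])

```text
time_s: 10.4
eef_pos: [462.6, 403.7, 48.1]
eef_rot: [[0.995, -0.101, -0.005], [-0.101, -0.995, -0.006], [-0.004, 0.006, -1.0]]
wrist_force: [0.2, -0.0, -0.3]
grip_width: 0.704
finger_force: 0.0
```

```bash
python3 go.py 464 405.5 54 -5.8; python3 - <<'E'
from m import *
f=camera("wrist"); blobs("wrist",f,(105,150,60),(120,255,255),amin=200)
E
```

```text
t 10.4 p [462.6 403.7  48.1] yaw -5.8 shift [ 1.1 -1.9 -5.9] rv [ 0.006  0.004 -0.   ] grip 60.1 F [ 0.2 -0.  -0.3]
wrist [309. 259.] 9352 med [490. 402. 100.] top 112.2 rect [464.4 405.9] 24 20 83.9
wrist [ 21. 226.] 4735 med [499. 577.  20.] top 43.6 rect [489.5 574.7] 26 4 10.0
```

Emit:
apply_moves([
  [60, [1.5, -1, -3], [0, 0, 0]],
  [60, [1.5, -1, -3], [0, 0, 0]],
  [0, [1.5, -1, -3], [0, 0, 0]],
  [0, [1.5, -1, -3], [0, 0, 0]],
  [0, [1.5, -1, -3], [0, 0, 0]],
  [0, [1.5, -1, -3], [0, 0, 0]],
  [0, [1.5, -1, -3], [0, 0, 0]],
  [0, [1.5, -1, -3], [0, 0, 0]],
  [0, [1.5, -1, -3], [0, 0, 0]],
  [0, [1.5, -1, -3], [0, 0, 0]],
])

```text
time_s: 11.28
eef_pos: [466.2, 405.9, 56.3]
eef_rot: [[0.995, -0.1, 0.0], [-0.1, -0.995, -0.001], [0.001, 0.001, -1.0]]
wrist_force: [-2.0, -3.0, 6.4]
grip_width: 0.264
finger_force: 59.5
```

Emit:
apply_moves([
  [0, [4, 0, -11], [0, 0, 0]],
  [0, [9, 0, -22], [0, 0, 0]],
  [0, [16, 0, -32], [0, 0, 0]],
  [0, [24.5, 0, -40.5], [0, 0, 0]],
  [0, [34, 0, -48], [0, 0, 0]],
  [0, [44.5, 0, -53.5], [0, 0, 0]],
  [0, [56, 0, -57.5], [0, 0, 0]],
  [0, [67, 0, -60], [0, 0, 0]],
  [0, [78, 0, -61], [0, 0, 0]],
  [0, [87, 0, -60], [0, 0, 0]],
])

```text
time_s: 12.12
eef_pos: [550.6, 397.2, 113.5]
eef_rot: [[0.995, -0.101, -0.006], [-0.101, -0.995, -0.002], [-0.006, 0.003, -1.0]]
wrist_force: [-6.7, -1.6, -0.8]
grip_width: 0.264
finger_force: 58.7
```

Emit:
apply_moves([
  [0, [3, 0, 0], [0, 0, 0]],
  [0, [6, 0, 0.5], [0, 0, 0]],
  [0, [8, 0, 0.5], [0, 0, 0]],
  [0, [8, 0, 0.5], [0, 0, 0]],
  [0, [8, 0, 0.5], [0, 0, 0]],
])

```text
time_s: 12.53
eef_pos: [558.4, 396.4, 112.6]
eef_rot: [[0.995, -0.101, -0.005], [-0.101, -0.995, -0.003], [-0.005, 0.003, -1.0]]
wrist_force: [-5.7, -0.7, -5.9]
grip_width: 0.26
finger_force: 58.9
```

```bash
python3 go.py 554 395.6 114 -5.8; python3 - <<'E'
from m import *
f=camera("scene"); blobs("scene",f,(105,150,60),(120,255,255),amin=200); g=camera("wrist")[0]; blobs("wrist",camera("wrist"),(105,150,60),(120,255,255),amin=200)
save("w5",np.hstack([g[120:480,120:520],cv2.resize(f[0][250:430,380:560],(360,360))]))
E
```

```text
t 12.5 p [558.4 396.4 112.6] yaw -5.8 shift [-4.3  1.2 -1.3] rv [ 0.003  0.005 -0.   ] grip 22.2 F [-5.7 -0.7 -5.9]
scene [517. 270.] 317 med [322. 392. 147.] top 170.9 rect [325.  388.6] 25 19 85.4
scene [585. 444.] 4536 med [533. 667.  63.] top 66.3 rect [507.3 668.3] 106 172 11.4
wrist [ 62. 310.] 14771 med [522. 588.  60.] top 63.5 rect [516.2 621.5] 101 86 11.0
wrist [315. 339.] 4146 med [547. 396. 166.] top 170.6 rect [545.5 396.3] 24 18 85.0
```

View pics/w5.png

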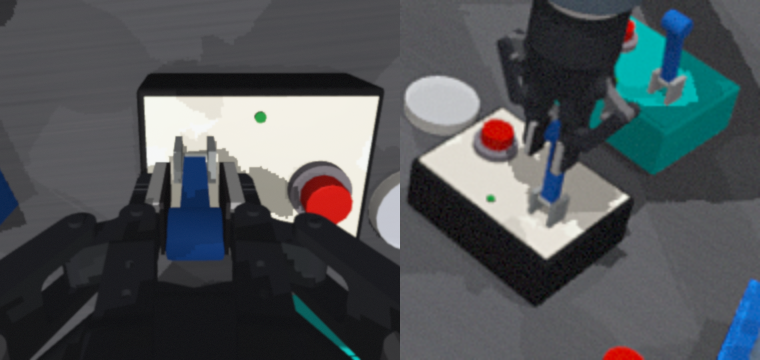

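The roller has slipped about 12 mm back within the pads; its centre is near x 546 and it needs to reach 553. Pushing further.

Emit:
apply_moves([
  [0, [4, 0, 0], [0, 0, 0]],
  [0, [8, 0, 0], [0, 0, 0]],
  [0, [8, 0, 0], [0, 0, 0]],
  [0, [8, 0, 0], [0, 0, 0]],
])

```text
time_s: 13.02
eef_pos: [565.4, 395.6, 111.4]
eef_rot: [[0.995, -0.1, -0.007], [-0.1, -0.995, -0.003], [-0.007, 0.004, -1.0]]
wrist_force: [-6.4, -0.8, -9.5]
grip_width: 0.261
finger_force: 59.0
```

```bash
python3 go.py 554 395.6 114 -5.8; python3 - <<'E'
from m import *
blobs("wrist",camera("wrist"),(105,150,60),(120,255,255),amin=200)
E
```

```text
t 13.0 p [565.4 395.6 111.4] yaw -5.8 shift [-11.4   1.2  -2.5] rv [0.004 0.007 0.001] grip 22.3 F [-6.4 -0.8 -9.5]
wrist [ 63. 317.] 14817 med [523. 588.  60.] top 63.5 rect [516.3 621. ] 101 85 10.6
wrist [315. 344.] 3951 med [553. 396. 166.] top 170.0 rect [551.4 395.6] 23 18 83.5
```

Emit:
apply_moves([
  [60, [1, 0, 0], [0, 0, 0]],
  [60, [1, 0, 0], [0, 0, 0]],
  [60, [1, 0, 0], [0, 0, 0]],
  [60, [1, 0, 0], [0, 0, 0]],
  [60, [1, 0, 0], [0, 0, 0]],
  [60, [1, 0, 0], [0, 0, 0]],
])

```text
time_s: 13.57
eef_pos: [570.0, 396.5, 115.4]
eef_rot: [[0.995, -0.101, 0.001], [-0.101, -0.995, 0.001], [0.001, -0.001, -1.0]]
wrist_force: [0.1, -0.0, 0.8]
grip_width: 0.704
finger_force: 0.0
```

```bash
python3 go.py 554 395.6 114 -5.8; python3 - <<'E'
from m import *
blobs("wrist",camera("wrist"),(105,150,60),(120,255,255),amin=200)
E
```

```text
t 13.6 p [570.  396.5 115.4] yaw -5.8 shift [-15.8   2.5   1.4] rv [-0.001 -0.001  0.   ] grip 60.1 F [ 0.1 -0.   0.8]
wrist [ 65. 317.] 13765 med [527. 589.  61.] top 63.3 rect [549.3 572.7] 91 242 38.2
wrist [317. 342.] 3611 med [556. 395. 165.] top 169.3 rect [554.2 395.4] 23 19 83.9
```

Emit:
apply_moves([
  [60, [0, 0, -40], [0, 0, 0]],
  [60, [0, 0, -80], [0, 0, 0]],
  [60, [0, 0, -120], [0, 0, 0]],
  [60, [0, 0, -150], [0, 0, 0]],
  [60, [0, 0, -150], [0, 0, 0]],
  [60, [0, 0, -150], [0, 0, 0]],
  [60, [0, 0, -150], [0, 0, 0]],
  [60, [0, 0, -150], [0, 0, 0]],
  [60, [0, 0, -150], [0, 0, 0]],
  [60, [0, 0, -150], [0, 0, 0]],
])

```text
time_s: 14.45
eef_pos: [569.3, 396.0, 263.5]
eef_rot: [[0.995, -0.101, -0.002], [-0.101, -0.995, -0.002], [-0.001, 0.002, -1.0]]
wrist_force: [0.4, 0.6, -0.2]
grip_width: 0.705
finger_force: 0.0
```

```bash
python3 go.py 590 37 265 0; python3 - <<'E'
from m import *
for n in("scene","side"): blobs(n,camera(n),(105,150,60),(120,255,255),amin=80)
E
```

```text
t 14.4 p [569.3 396.  263.5] yaw -5.8 shift [ 56.7 355.1  -1. ] rv [ 0.002  0.001 -0.101] grip 60.2 F [ 0.4  0.6 -0.2]
scene [517. 270.] 309 med [323. 392. 149.] top 170.7 rect [325.4 388.9] 24 22 83.9
scene [456. 330.] 347 med [553. 402. 148.] top 171.4 rect [554.8 399.9] 24 18 81.8
scene [585. 444.] 4429 med [533. 668.  63.] top 66.2 rect [508.2 667.9] 104 171 11.7
side [237. 150.] 1127 med [494. 603.  54.] top 64.8 rect [498.4 694. ] 103 242 12.0
side [272. 157.] 101 med [546. 389. 154.] top 169.6 rect [550.6 393.3] 29 17 73.4
side [191. 176.] 96 med [316. 378. 158.] top 169.6 rect [320.7 382.4] 20 16 82.2
```

The lever is up and staying there, reading the same as at the start. On to the cover; I'll go above the warmer and look.

Emit:
apply_moves([
  [60, [5, 40, 0], [0, 0, 0]],
  [60, [56, 354, 0], [0, 0, -0.1]],
  [60, [56, 354, 0], [0, 0, -0.1]],
  [60, [56, 354, 0], [0, 0, -0.1]],
  [60, [56, 354, 0], [0, 0, -0.1]],
  [60, [56, 354, 0], [0, 0, -0.1]],
  [60, [56, 354, 0], [0, 0, -0.1]],
  [60, [56, 354, 0], [0, 0, -0.1]],
  [60, [56, 354, 0], [0, 0, -0.1]],
  [60, [56, 354, 0], [0, 0, -0.1]],
])

```text
time_s: 15.38
eef_pos: [589.6, 33.5, 265.3]
eef_rot: [[1.0, -0.006, 0.001], [-0.006, -1.0, -0.001], [0.001, 0.001, -1.0]]
wrist_force: [0.3, 1.8, -0.4]
grip_width: 0.697
finger_force: 0.0
```

Emit:
apply_moves([
  [60, [0, 0, 0], [0, 0, 0]],
  [60, [0, 0, 0], [0, 0, 0]],
  [60, [0, 0, 0], [0, 0, 0]],
  [60, [0, 0, 0], [0, 0, 0]],
])

```text
time_s: 15.72
eef_pos: [589.6, 39.6, 264.5]
eef_rot: [[1.0, 0.001, -0.0], [0.001, -1.0, 0.0], [-0.0, -0.0, -1.0]]
wrist_force: [-0.4, -0.2, -0.8]
grip_width: 0.703
finger_force: 0.0
```

```bash
python3 - <<'E'
from m import *
f=camera("wrist"); save("w6",f[0])
print("green");blobs("wrist",f,(50,120,40),(80,255,255),amin=200)
print("white");blobs("wrist",f,(0,0,170),(180,40,255),amin=500)
E
python3 go.py 614 36 42 0
```

```text
green
wrist [317. 175.] 5639 med [619.  35.  54.] top 88.0 rect [614.4  35. ] 59 16 0.0
wrist [615. 405.] 2438 med [ 269. -422.   14.] top 14.9 rect [ 231.5 -411.7] 153 102 14.0
white
wrist [317. 167.] 4482 med [630.  36.  38.] top 39.6 rect [614.5  34.9] 149 129 0.8
wrist [622. 165.] 3118 med [ 625. -306.   47.] top 48.0 rect [ 626.3 -301.7] 113 47 17.5
wrist [ 55. 261.] 8770 med [521. 347.  61.] top 62.5 rect [514.  344.7] 141 120 84.0
wrist [605. 314.] 3335 med [ 439. -334.   47.] top 48.0 rect [ 437.3 -333.4] 68 111 74.8
wrist [192. 299.] 1716 med [445. 208.  16.] top 16.9 rect [443.5 207.7] 58 77 47.5
t 15.8 p [589.7  39.5 264.5] yaw 0.0 shift [ 24.4   3.6 222.5] rv [-0.     0.     0.001] grip 60.0 F [ 0.2  0.1 -0.3]
```

View pics/w6.png

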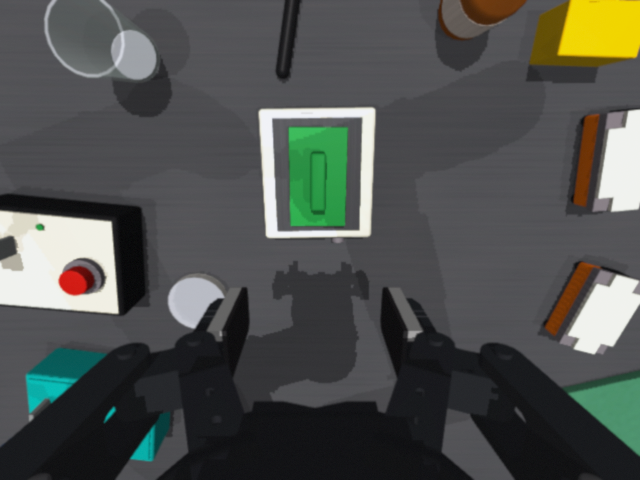

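The cover handle is at (317,182) in the picture, world (614,35), top at 88, which agrees with the text. Grasping it.

Emit:
apply_moves([
  [60, [24.5, 4.5, 0], [0, 0, 0]],
  [60, [24.5, 4.5, 40], [0, 0, 0]],
  [60, [24.5, 4.5, 80], [0, 0, 0]],
  [60, [24.5, 4.5, 120], [0, 0, 0]],
  [60, [24.5, 4.5, 160], [0, 0, 0]],
  [60, [24.5, 4.5, 200], [0, 0, 0]],
  [60, [24.5, 4.5, 220], [0, 0, 0]],
  [60, [24.5, 4.5, 228], [0, 0, 0]],
  [60, [24.5, 4.5, 231], [0, 0, 0]],
  [60, [24.5, 4.5, 231], [0, 0, 0]],
])

```text
time_s: 16.6
eef_pos: [614.9, 34.4, 34.4]
eef_rot: [[1.0, 0.0, 0.001], [0.0, -1.0, -0.0], [0.001, 0.0, -1.0]]
wrist_force: [0.0, 0.1, 0.9]
grip_width: 0.701
finger_force: 0.0
```

```bash
python3 go.py 614.4 35 33 0; python3 - <<'E'
from m import *
f=camera("wrist")
blobs("wrist",f,(50,120,40),(80,255,255),amin=200)
E
```

```text
t 16.6 p [614.9  34.4  34.4] yaw 0.0 shift [-0.5 -0.6  1.4] rv [ 0.    -0.001  0.   ] grip 59.8 F [0.  0.1 0.9]
wrist [311. 279.] 26594 med [628.  35.  55.] top 89.0 rect [615.4  34.9] 60 16 0.0
```

Emit:
apply_moves([
  [0, [0, 0, 0], [0, 0, 0]],
  [0, [0, 0, 0], [0, 0, 0]],
  [0, [0, 0, 0], [0, 0, 0]],
  [0, [0, 0, 0], [0, 0, 0]],
  [0, [0, 0, 0], [0, 0, 0]],
  [0, [0, 0, 0], [0, 0, 0]],
  [0, [0, 0, 0], [0, 0, 0]],
  [0, [0, 0, 0], [0, 0, 0]],
])

```text
time_s: 17.32
eef_pos: [615.0, 34.4, 34.9]
eef_rot: [[1.0, -0.0, 0.002], [-0.0, -1.0, 0.001], [0.002, -0.001, -1.0]]
wrist_force: [-1.4, 2.4, 6.3]
grip_width: 0.175
finger_force: 59.6
```

Emit:
apply_moves([
  [0, [0, 0, -10], [0, 0, 0]],
  [0, [0, 0, -30], [0, 0, 0]],
  [0, [0, 0, -60], [0, 0, 0]],
  [0, [0, 0, -60], [0, 0, 0]],
])

```text
time_s: 17.65
eef_pos: [617.4, 33.5, 99.9]
eef_rot: [[1.0, -0.0, 0.009], [-0.0, -1.0, -0.0], [0.009, 0.0, -1.0]]
wrist_force: [1.6, 0.2, 0.1]
grip_width: 0.175
finger_force: 58.8
```

```bash
python3 go.py 440 65 95 0
```

```text
t 17.6 p [617.4  33.5  99.9] yaw -0.0 shift [-177.4  -31.4    3.3] rv [ 0.    -0.009 -0.   ] grip 14.9 F [1.6 0.2 0.1]
```

Emit:
apply_moves([
  [0, [-40, -7, 0], [0, 0, 0]],
  [0, [-80, -14, 0], [0, 0, 0]],
  [0, [-120, -22, 0], [0, 0, 0]],
  [0, [-155, -28, 10], [0, 0, 0]],
  [0, [-175, -31, 40], [0, 0, 0]],
  [0, [-175, -31, 70], [0, 0, 0]],
  [0, [-175, -31, 88], [0, 0, 0]],
  [0, [-175, -31, 95], [0, 0, 0]],
  [0, [-175, -31, 97], [0, 0, 0]],
  [0, [-175, -31, 98], [0, 0, 0]],
])

```text
time_s: 18.48
eef_pos: [439.9, 65.1, -3.9]
eef_rot: [[1.0, -0.001, 0.0], [-0.001, -1.0, -0.0], [0.0, 0.0, -1.0]]
wrist_force: [0.6, -0.6, -1.3]
grip_width: 0.169
finger_force: 58.8
```

Emit:
apply_moves([
  [0, [0, 0, 1], [0, 0, 0]],
  [0, [0, 0, 1.5], [0, 0, 0]],
  [0, [0, 0, 1.5], [0, 0, 0]],
])

```text
time_s: 18.73
eef_pos: [440.0, 65.3, -5.1]
eef_rot: [[1.0, -0.001, 0.001], [-0.001, -1.0, 0.001], [0.001, -0.001, -1.0]]
wrist_force: [-0.1, 0.1, -1.6]
grip_width: 0.173
finger_force: 58.8
```

Emit:
apply_moves([
  [0, [0, 0, 1], [0, 0, 0]],
  [0, [0, 0, 1], [0, 0, 0]],
  [0, [0, 0, 1], [0, 0, 0]],
])

```text
time_s: 18.98
eef_pos: [440.1, 65.4, -5.2]
eef_rot: [[1.0, -0.0, 0.002], [-0.0, -1.0, 0.001], [0.002, -0.001, -1.0]]
wrist_force: [-3.6, -0.4, 10.3]
grip_width: 0.173
finger_force: 60.5
```

Emit:
apply_moves([
  [0, [0, 0, 1], [0, 0, 0]],
  [0, [0, 0, 1], [0, 0, 0]],
  [0, [0, 0, 1], [0, 0, 0]],
])

```text
time_s: 19.23
eef_pos: [440.1, 65.3, -5.3]
eef_rot: [[1.0, 0.0, 0.002], [0.0, -1.0, 0.0], [0.002, -0.0, -1.0]]
wrist_force: [-8.6, 0.3, 20.9]
grip_width: 0.177
finger_force: 62.0
```

The cover stands on the bench. Releasing it and going to the first box.

Emit:
apply_moves([
  [50, [0, 0, -2], [0, 0, 0]],
  [50, [0, 0, -2], [0, 0, 0]],
  [50, [0, 0, -2], [0, 0, 0]],
  [50, [0, 0, -2], [0, 0, 0]],
  [50, [0, 0, -2], [0, 0, 0]],
  [50, [0, 0, -40], [0, 0, 0]],
  [50, [0, 0, -80], [0, 0, 0]],
  [85, [0, 0, -120], [0, 0, 0]],
  [85, [0, 0, -160], [0, 0, 0]],
  [85, [0, 0, -200], [0, 0, 0]],
])

```text
time_s: 20.07
eef_pos: [438.7, 64.8, 194.1]
eef_rot: [[1.0, -0.001, -0.0], [-0.001, -1.0, -0.0], [-0.0, 0.0, -1.0]]
wrist_force: [1.0, 0.2, -0.2]
grip_width: 0.978
finger_force: 0.0
```

```bash
python3 go.py 410 -333 235 -14.5
```

```text
t 20.1 p [438.7  64.8 194.1] yaw -0.0 shift [-28.4 397.8 -40.9] rv [0.    0.    0.252] grip 83.5 F [ 1.   0.2 -0.2]
```

Emit:
apply_moves([
  [85, [0, 40, -40], [0, 0, 0]],
  [85, [-28, 398, -41], [0, 0, 0.25]],
  [85, [-28, 398, -41], [0, 0, 0.25]],
  [85, [-28, 398, -41], [0, 0, 0.25]],
  [85, [-28, 398, -41], [0, 0, 0.25]],
  [85, [-28, 398, -41], [0, 0, 0.25]],
  [85, [-28, 398, -41], [0, 0, 0.25]],
  [85, [-28, 398, -41], [0, 0, 0.25]],
  [85, [-28, 398, -41], [0, 0, 0.25]],
  [85, [-28, 398, -41], [0, 0, 0.25]],
])

```text
time_s: 20.9
eef_pos: [410.0, -335.4, 232.8]
eef_rot: [[0.969, -0.249, -0.001], [-0.249, -0.969, 0.0], [-0.001, 0.0, -1.0]]
wrist_force: [-0.0, -0.3, 0.0]
grip_width: 0.991
finger_force: 0.0
```

Emit:
apply_moves([
  [85, [0, 0, 0], [0, 0, 0]],
  [85, [0, 0, 0], [0, 0, 0]],
  [85, [0, 0, 0], [0, 0, 0]],
  [85, [0, 0, 0], [0, 0, 0]],
  [85, [0, 0, 0], [0, 0, 0]],
])

```text
time_s: 21.32
eef_pos: [411.2, -331.9, 233.4]
eef_rot: [[0.969, -0.247, 0.0], [-0.247, -0.969, -0.0], [0.0, -0.0, -1.0]]
wrist_force: [-0.1, -0.6, 0.1]
grip_width: 0.999
finger_force: 0.0
```

```bash
cat >> m.py <<'E'
def boxes(n,f,zt,tol=6,cy=None):
    """points within a height band near zt on grey/white lids; rect of each component"""
    P=cloud(cam(n),f[1]); h=cv2.cvtColor(f[0],cv2.COLOR_RGB2HSV)
    m=((abs(P[:,:,2]-zt)<tol)&(h[:,:,1]<60)).astype(np.uint8)
    k,l,st,ce=cv2.connectedComponentsWithStats(m)
    for i in range(1,k):
        if st[i,4]<400: continue
        q=P[l==i]; c,(w,hh),a=cv2.minAreaRect(q[:,:2].astype(np.float32))
        if w<hh: a-=90
        print(n,"lid",ce[i].round(),st[i,4],"c",np.round(c,1),"L",round(max(w,hh)),"W",round(min(w,hh)),"yaw",round((a+90)%180-90,1),"z",np.percentile(q[:,2],[5,50,90]).round(1))
E
python3 - <<'E'
from m import *
f=camera("wrist"); save("w7",f[0]); boxes("wrist",f,45,8)
for n in("scene","side"): boxes(n,camera(n),46,8)
E
python3 go.py 437 -333 10 -14.5
```

```text
wrist lid [249.  21.] 3127 c [ 596.6 -319.4] L 65 W 45 yaw -86.6 z [40.6 46.4 47.7]
wrist lid [624. 161.] 2504 c [ 381.3 -651.3] L 108 W 46 yaw -0.2 z [37.6 39.5 40.6]
wrist lid [309. 177.] 6314 c [ 437.8 -333.8] L 111 W 64 yaw -15.2 z [41.5 46.7 47.8]
scene lid [570.  98.] 471 c [-1071.3   -35.2] L 577 W 292 yaw -51.5 z [38.8 45.9 51.8]
scene lid [178. 146.] 944 c [ 403.1 -731.6] L 195 W 165 yaw -29.6 z [38.6 41.2 43.8]
scene lid [243. 196.] 630 c [ 437.5 -328.3] L 110 W 74 yaw -14.6 z [39.7 48.3 50.8]
scene lid [186. 226.] 799 c [ 630.5 -313.1] L 115 W 72 yaw 5.0 z [39.7 48.  50.4]
scene lid [ 84. 275.] 583 c [ 936.6 -339.3] L 271 W 121 yaw -51.2 z [38.7 46.  52.3]
scene lid [286. 293.] 2677 c [615.3  38.8] L 151 W 132 yaw 0.5 z [38.7 42.1 47.3]
side lid [557.  45.] 688 c [2092.2 1097.6] L 1241 W 34 yaw -89.8 z [38.9 46.4 52.5]
side lid [360. 259.] 413 c [663.1  19.2] L 125 W 65 yaw 59.7 z [38.3 40.3 45.2]
side lid [537. 376.] 718 c [ 839.5 -416.9] L 271 W 115 yaw -52.7 z [38.8 46.  52.5]
side lid [ 95. 361.] 458 c [ 17.6 -44.5] L 147 W 66 yaw 31.5 z [38.5 44.9 51.9]
side lid [420. 370.] 1645 c [ 629.9 -315.6] L 113 W 67 yaw 5.2 z [40.4 46.4 48.6]
side lid [334. 411.] 1979 c [ 436.2 -333.7] L 113 W 67 yaw -14.8 z [40.3 46.1 48.3]
t 21.5 p [ 411.2 -332.1  233.5] yaw -14.3 shift [ 25.1  -5.5 223.5] rv [-0.    -0.001  0.004] grip 84.9 F [ 0.2 -0.2  0.2]
```

View pics/w7.png

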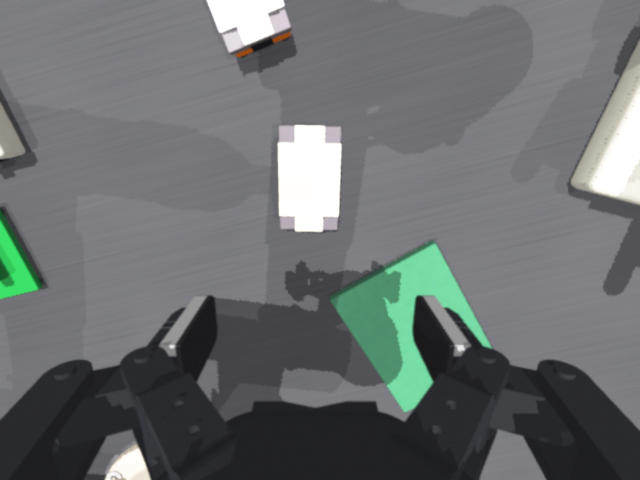

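Box A's lid is centred at (310,177), world (437.6,-333.8), yaw -14.9°, top 47. Descending to grasp it.

Emit:
apply_moves([
  [85, [25.5, -5, 0], [0, 0, 0.01]],
  [85, [25.5, -5, 40], [0, 0, 0.01]],
  [85, [25.5, -5, 80], [0, 0, 0.01]],
  [85, [25.5, -5, 120], [0, 0, 0.01]],
  [85, [25.5, -5, 155], [0, 0, 0.01]],
  [85, [25.5, -5, 175], [0, 0, 0.01]],
  [85, [25.5, -5, 182], [0, 0, 0.01]],
  [85, [25.5, -5, 182], [0, 0, 0.01]],
  [85, [25.5, -5, 182], [0, 0, 0.01]],
])

```text
time_s: 22.22
eef_pos: [437.8, -334.8, 52.5]
eef_rot: [[0.966, -0.257, 0.001], [-0.257, -0.966, -0.001], [0.002, 0.001, -1.0]]
wrist_force: [0.4, -0.5, 0.9]
grip_width: 0.995
finger_force: 0.0
```

```bash
python3 - <<'E'
from m import *
f=camera("wrist"); boxes("wrist",f,45,8)
E
python3 go.py 437.6 -333.8 -26 -14.9
```

```text
wrist lid [174.  12.] 2172 c [ 576.5 -309.8] L 46 W 14 yaw 76.8 z [38.  42.6 47.5]
wrist lid [311. 260.] 20417 c [ 438.4 -334.1] L 112 W 64 yaw -15.3 z [42.  47.3 48.1]
t 22.3 p [ 438.2 -335.    53.2] yaw -14.9 shift [-1.2 -1.1 79.2] rv [ 0.001 -0.003 -0.   ] grip 84.7 F [-0.5 -0.3 -0.4]
```

Emit:
apply_moves([
  [85, [0, -1, 30], [0, 0, 0.005]],
  [85, [0, -1, 60], [0, 0, 0.005]],
  [85, [0, -1, 75], [0, 0, 0.005]],
  [85, [0, -1, 79], [0, 0, 0.005]],
  [85, [0, -1, 79], [0, 0, 0.005]],
  [0, [0, -1, 79], [0, 0, 0.005]],
  [0, [0, -1, 79], [0, 0, 0.005]],
  [0, [0, -1, 79], [0, 0, 0.005]],
  [0, [0, -1, 79], [0, 0, 0.005]],
  [0, [0, -1, 79], [0, 0, 0.005]],
])

```text
time_s: 23.1
eef_pos: [439.0, -334.2, -25.4]
eef_rot: [[0.965, -0.262, 0.004], [-0.262, -0.965, -0.002], [0.005, 0.001, -1.0]]
wrist_force: [-0.6, 1.3, 6.1]
grip_width: 0.745
finger_force: 66.1
```

Emit:
apply_moves([
  [0, [0, 0, 0], [0, 0, 0]],
  [0, [0, 0, 0], [0, 0, 0]],
  [0, [0, 0, 0], [0, 0, 0]],
  [0, [0, 0, 0], [0, 0, 0]],
])

```text
time_s: 23.43
eef_pos: [439.0, -334.2, -25.4]
eef_rot: [[0.965, -0.262, 0.004], [-0.262, -0.965, -0.002], [0.005, 0.001, -1.0]]
wrist_force: [-0.3, 2.4, 6.5]
grip_width: 0.741
finger_force: 66.1
```

Emit:
apply_moves([
  [0, [0, 0, -10], [0, 0, 0]],
  [0, [0, 0, -30], [0, 0, 0]],
  [0, [0, 0, -60], [0, 0, 0]],
  [0, [0, 0, -90], [0, 0, 0]],
  [0, [0, 0, -115], [0, 0, 0]],
  [0, [0, 0, -115], [0, 0, 0]],
])

```text
time_s: 23.93
eef_pos: [440.1, -335.5, 94.1]
eef_rot: [[0.965, -0.262, 0.009], [-0.262, -0.965, -0.006], [0.011, 0.003, -1.0]]
wrist_force: [0.5, -0.7, -1.7]
grip_width: 0.747
finger_force: 66.6
```

```bash
python3 go.py 590 35 90 0
```

```text
t 23.9 p [ 440.1 -335.5   94.1] yaw -15.2 shift [  47.6 -396.9    3.3] rv [ 0.005 -0.01  -0.265] grip 63.8 F [ 0.5 -0.7 -1.7]
```

Emit:
apply_moves([
  [0, [47, -397, 0], [0, 0, -0.265]],
  [0, [47, -397, 0], [0, 0, -0.265]],
  [0, [47, -397, 0], [0, 0, -0.265]],
  [0, [47, -397, 0], [0, 0, -0.265]],
  [0, [47, -397, 0], [0, 0, -0.265]],
  [0, [47, -397, 0], [0, 0, -0.265]],
  [0, [47, -397, 0], [0, 0, -0.265]],
  [0, [47, -397, 0], [0, 0, -0.265]],
  [0, [47, -397, 0], [0, 0, -0.265]],
  [0, [47, -397, 0], [0, 0, -0.265]],
])

```text
time_s: 24.77
eef_pos: [587.4, 41.1, 87.3]
eef_rot: [[1.0, 0.001, 0.0], [0.001, -1.0, 0.001], [0.0, -0.001, -1.0]]
wrist_force: [0.9, 0.3, -3.1]
grip_width: 0.741
finger_force: 67.3
```

Emit:
apply_moves([
  [0, [0, 0, 0], [0, 0, 0]],
  [0, [0, 0, 0], [0, 0, 0]],
  [0, [0, 0, 0], [0, 0, 0]],
  [0, [0, 0, 0], [0, 0, 0]],
  [0, [0, 0, 0], [0, 0, 0]],
])

```text
time_s: 25.18
eef_pos: [586.3, 36.2, 87.4]
eef_rot: [[1.0, -0.002, -0.0], [-0.002, -1.0, -0.0], [-0.0, 0.0, -1.0]]
wrist_force: [0.6, -0.3, -2.2]
grip_width: 0.741
finger_force: 67.3
```

```bash
python3 - <<'E'
from m import *
f=camera("wrist"); save("w8",f[0]); z=observe()["eef_pos"][2]+25.4+45
boxes("wrist",f,z,8); boxes("wrist",f,42,6)
E
python3 go.py 614.5 35 90 0
```

```text
wrist lid [314. 301.] 39723 c [602.8  34.8] L 91 W 78 yaw -89.5 z [153.8 159.3 160.1]
wrist lid [314. 138.] 21945 c [652.7  35.3] L 128 W 73 yaw -89.5 z [37.3 39.7 45. ]
wrist lid [  5. 389.] 648 c [479.9 272.2] L 74 W 4 yaw -6.8 z [36.4 40.4 45.2]
t 25.2 p [586.4  36.3  87.4] yaw -0.1 shift [28.1  1.2 -2.6] rv [-0.     0.    -0.002] grip 63.5 F [-0.2 -0.6 -2.2]
```

View pics/w8.png

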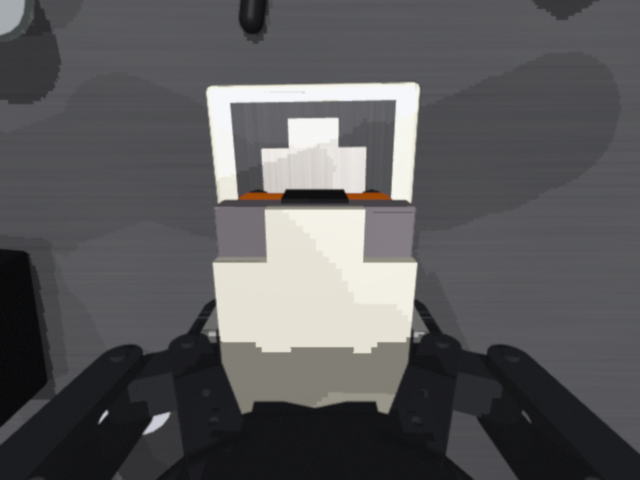

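The held box's front edge is at row 205, and the seat's cross shows ahead of it (tip at row 118). I'll work out the offsets of each.

```bash
python3 - <<'E'
from m import *
f=camera("wrist"); C=cam("wrist"); p,d=f; P=cloud(C,d); s=observe(); print(s["eef_pos"])
zl=s["eef_pos"][2]+25.4
q=P[(P[:,:,2]>zl+38)&(P[:,:,2]<zl+50)&(abs(P[:,:,1]-35)<45)]
print("lid maxx",np.percentile(q[:,0],[99,99.8]),"y",np.percentile(q[:,1],[0.3,1,99,99.7]).round(1))
h=cv2.cvtColor(p,cv2.COLOR_RGB2HSV)
# seat cross: bright pixels inside the dark field
m=(h[:,:,2]>130)&(h[:,:,1]<50)
m2=m.copy(); m2[:105]=0; m2[190:]=0; m2[:,:238]=0; m2[:,388:]=0
k,l,st,ce=cv2.connectedComponentsWithStats(m2.astype(np.uint8)); i=1+np.argmax(st[1:,4]); print(st[i])
x0,y0,w,hh=st[i,:4]; ys,xs=np.where(l==i)
for r in (122,130,140): 
    c=xs[ys==r]; a=onplane(C,[[c.min()-.5,r],[c.max()+.5,r]],45); print(r,a.round(1).tolist())
for r in (155,165,175):
    c=xs[ys==r]; a=onplane(C,[[c.min()-.5,r],[c.max()+.5,r]],45); print(r,a.round(1).tolist())
print("cross tip x",onplane(C,[[314,y0-.5]],45).round(1), "shoulder",[onplane(C,[[275,np.min(ys[xs==275])-.5]],45).round(1)])
# same for the lid: front edge of central bar, z=zl+47
ml=(h[:,:,2]>180)&(h[:,:,1]<50)
for r in (225,245): 
    c=np.where(ml[r,230:400])[0]+230; print("lid bar",onplane(C,[[c.min()-.5,r],[c.max()+.5,r]],zl+47).round(1).tolist())
c=np.where(ml[195:260,314])[0]; print("lid bar front",onplane(C,[[314,195+c.min()-.5]],zl+47).round(1))
for u in(235,400):
    c=np.where(ml[220:300,u])[0]; print("lid shoulder",onplane(C,[[u,220+c.min()-.5]],zl+47).round(1))
E
```

```text
[586.45293044  36.38250298  87.37737609]
lid maxx [639.85352001 640.08090219] y [-2.4  1.7 68.3 72.4]
[ 261  117  106   73 5903]
122 [[667.1, 51.4, 45.0], [667.0, 20.4, 45.0]]
130 [[662.6, 51.0, 45.0], [662.5, 20.3, 45.0]]
140 [[656.8, 51.1, 45.0], [656.7, 20.2, 45.0]]
155 [[648.0, 67.9, 45.0], [647.8, 2.9, 45.0]]
165 [[642.0, 67.6, 45.0], [641.8, 3.3, 45.0]]
175 [[635.8, 67.3, 45.0], [635.6, 3.0, 45.0]]
cross tip x [[670.1  35.   45. ]] shoulder [array([[652.4,  58.9,  45. ]])]
lid bar [[635.2, 49.9, 159.8], [635.1, 19.8, 159.8]]
lid bar [[628.8, 49.9, 159.8], [628.7, 19.8, 159.8]]
lid bar front [[640.2  35.  159.8]]
lid shoulder [[623.1  59.7 159.8]]
lid shoulder [[623.3   8.2 159.8]]
```

Emit:
apply_moves([
  [0, [15, -0.3, 0], [0, 0, 0]],
  [0, [29.5, -0.6, 0], [0, 0, 0]],
  [0, [29.5, -0.6, 20], [0, 0, 0]],
  [0, [29.5, -0.6, 45], [0, 0, 0]],
  [0, [29.5, -0.6, 60], [0, 0, 0]],
  [0, [29.5, -0.6, 65], [0, 0, 0]],
  [0, [29.5, -0.6, 65], [0, 0, 0]],
  [0, [29.5, -0.6, 65], [0, 0, 0]],
  [0, [29.5, -0.6, 65], [0, 0, 0]],
])

```text
time_s: 26.03
eef_pos: [617.4, 37.9, 23.9]
eef_rot: [[1.0, -0.001, 0.003], [-0.001, -1.0, 0.0], [0.003, -0.0, -1.0]]
wrist_force: [0.5, 0.3, -2.9]
grip_width: 0.744
finger_force: 67.4
```

```bash
python3 go.py 616.0 37 14.6 0
```

```text
t 26.0 p [617.4  37.9  23.9] yaw -0.0 shift [-1.4  0.9  9.3] rv [-0.    -0.003 -0.001] grip 63.6 F [ 0.5  0.3 -2.9]
```

Emit:
apply_moves([
  [0, [-1.3, 0.9, 0], [0, 0, 0]],
  [0, [-1.3, 0.9, 3], [0, 0, 0]],
  [0, [-1.3, 0.9, 5], [0, 0, 0]],
  [0, [-1.3, 0.9, 7], [0, 0, 0]],
  [0, [-1.3, 0.9, 7], [0, 0, 0]],
  [0, [-1.3, 0.9, 7], [0, 0, 0]],
])

```text
time_s: 26.53
eef_pos: [614.9, 37.0, 15.1]
eef_rot: [[1.0, -0.001, -0.0], [-0.001, -1.0, -0.0], [-0.0, 0.0, -1.0]]
wrist_force: [0.7, -0.6, -2.1]
grip_width: 0.746
finger_force: 67.6
```

Emit:
apply_moves([
  [0, [0, 0, 1], [0, 0, 0]],
  [0, [0, 0, 2], [0, 0, 0]],
  [0, [0, 0, 2], [0, 0, 0]],
  [0, [0, 0, 2], [0, 0, 0]],
])

```text
time_s: 26.87
eef_pos: [615.0, 37.0, 14.7]
eef_rot: [[1.0, -0.0, 0.001], [-0.0, -1.0, -0.0], [0.001, 0.0, -1.0]]
wrist_force: [-6.0, 1.6, 6.9]
grip_width: 0.742
finger_force: 68.4
```

The feet reach z 40, so box A is seated. Releasing, then up to check.

Emit:
apply_moves([
  [85, [0, 0, -1.5], [0, 0, 0]],
  [85, [0, 0, -1.5], [0, 0, 0]],
  [85, [0, 0, -1.5], [0, 0, 0]],
  [85, [0, 0, -1.5], [0, 0, 0]],
  [85, [0, 0, -1.5], [0, 0, 0]],
  [85, [0, 0, -40], [0, 0, 0]],
  [85, [0, 0, -80], [0, 0, 0]],
  [85, [-20, 0, -120], [0, 0, 0]],
  [85, [-40, 0, -160], [0, 0, 0]],
  [85, [-40, 0, -180], [0, 0, 0]],
])

```text
time_s: 27.7
eef_pos: [574.2, 36.9, 197.8]
eef_rot: [[1.0, -0.0, 0.005], [-0.0, -1.0, 0.001], [0.005, -0.001, -1.0]]
wrist_force: [0.9, -0.0, 0.7]
grip_width: 0.995
finger_force: 0.0
```

Emit:
apply_moves([
  [85, [0, 0, 0], [0, 0, 0]],
  [85, [0, 0, 0], [0, 0, 0]],
  [85, [0, 0, 0], [0, 0, 0]],
  [85, [0, 0, 0], [0, 0, 0]],
])

```text
time_s: 28.03
eef_pos: [574.3, 36.9, 191.5]
eef_rot: [[1.0, -0.001, -0.003], [-0.001, -1.0, -0.001], [-0.003, 0.001, -1.0]]
wrist_force: [0.4, -1.5, 0.0]
grip_width: 1.002
finger_force: 0.0
```

```bash
python3 - <<'E'
from m import *
f=camera("wrist"); save("w9",f[0]); boxes("wrist",f,85,6)
P=cloud(cam("wrist"),f[1]); q=P[(P[:,:,2]>70)&(P[:,:,2]<95)]; q=q[(abs(q[:,0]-614)<50)&(abs(q[:,1]-35)<28)]
print(np.linalg.lstsq(np.c_[q[:,:2]-[614,35],np.ones(len(q))],q[:,2],rcond=None)[0])
for n in("scene","side"): boxes(n,camera(n),86,8); boxes(n,camera(n),46,8)
E
python3 go.py 600 -315 235 5.2
```

```text
wrist lid [42. 23.] 884 c [721.8 233.3] L 54 W 16 yaw -72.5 z [79.8 87.3 90. ]
wrist lid [314. 172.] 10690 c [613.3  35.5] L 110 W 64 yaw -0.1 z [81.4 86.6 87.6]
[-4.58910256e-03  9.77524108e-04  8.62512693e+01]
scene lid [581.  91.] 409 c [-1097.7    18.3] L 517 W 264 yaw -44.0 z [78.7 85.9 92.3]
scene lid [ 76. 250.] 2271 c [ 890.5 -376. ] L 246 W 142 yaw -81.8 z [81.  90.3 92.4]
scene lid [286. 276.] 1230 c [614.6  38.9] L 113 W 69 yaw 0.1 z [80.9 87.9 90.1]
scene lid [311. 362.] 533 c [747.4 248.2] L 70 W 68 yaw 29.3 z [78.8 86.9 91.6]
scene lid [580. 101.] 405 c [-1094.8    17. ] L 505 W 263 yaw -44.3 z [38.8 46.7 52.5]
scene lid [178. 146.] 955 c [ 403.6 -732.1] L 196 W 167 yaw -28.8 z [38.6 41.2 43.9]
scene lid [186. 226.] 804 c [ 630.5 -312.4] L 117 W 71 yaw 6.0 z [39.7 47.9 50.6]
scene lid [ 83. 275.] 570 c [ 935.1 -337.9] L 269 W 120 yaw -50.6 z [39.  46.1 52.2]
scene lid [287. 301.] 1333 c [615.6  39.8] L 152 W 131 yaw 0.4 z [38.5 40.8 43.8]
side lid [564.  39.] 628 c [2094.4 1029.7] L 1085 W 30 yaw -89.8 z [78.8 86.1 92.2]
side lid [342. 247.] 888 c [610.1  35.5] L 113 W 70 yaw 0.8 z [79.7 85.3 87.5]
side lid [555. 352.] 4322 c [ 888.  -381.4] L 241 W 145 yaw -81.1 z [82.7 89.5 91.6]
side lid [558.  46.] 666 c [2094.2 1100.4] L 1248 W 32 yaw 89.6 z [38.8 46.3 52.1]
side lid [341. 267.] 503 c [610.5  32.9] L 146 W 127 yaw 1.4 z [38.1 39.7 43. ]
side lid [537. 376.] 700 c [ 840.2 -416.7] L 272 W 116 yaw -52.7 z [38.8 45.9 52.2]
side lid [ 90. 362.] 513 c [  8.5 -36.8] L 140 W 72 yaw 17.3 z [38.7 45.7 52.1]
side lid [420. 369.] 1632 c [ 630.6 -316. ] L 113 W 66 yaw 5.3 z [40.5 46.4 48.6]
t 28.3 p [574.8  36.9 192.3] yaw -0.0 shift [ 25.5 351.9 -42.5] rv [ 0.     0.002 -0.092] grip 85.1 F [ 0.   0.1 -0.1]
```

Box A is seated level at (613.5,35.5) with its lid top at 87. Next, box B.

Emit:
apply_moves([
  [85, [26, 352, -42], [0, 0, -0.092]],
  [85, [26, 352, -42], [0, 0, -0.092]],
  [85, [26, 352, -42], [0, 0, -0.092]],
  [85, [26, 352, -42], [0, 0, -0.092]],
  [85, [26, 352, -42], [0, 0, -0.092]],
  [85, [26, 352, -42], [0, 0, -0.092]],
  [85, [26, 352, -42], [0, 0, -0.092]],
  [85, [26, 352, -42], [0, 0, -0.092]],
  [85, [26, 352, -42], [0, 0, -0.092]],
  [85, [26, 352, -42], [0, 0, -0.092]],
])

```text
time_s: 29.12
eef_pos: [599.8, -320.0, 233.8]
eef_rot: [[0.996, 0.086, -0.002], [0.086, -0.996, -0.001], [-0.002, 0.001, -1.0]]
wrist_force: [0.2, 0.8, -0.4]
grip_width: 0.996
finger_force: 0.0
```

Emit:
apply_moves([
  [85, [0, 0, 0], [0, 0, 0]],
  [85, [0, 0, 0], [0, 0, 0]],
  [85, [0, 0, 0], [0, 0, 0]],
  [85, [0, 0, 0], [0, 0, 0]],
  [85, [0, 0, 0], [0, 0, 0]],
])

```text
time_s: 29.53
eef_pos: [600.8, -313.9, 235.6]
eef_rot: [[0.996, 0.093, 0.0], [0.093, -0.996, -0.0], [0.0, 0.0, -1.0]]
wrist_force: [-0.1, -0.4, 0.8]
grip_width: 0.994
finger_force: 0.0
```

```bash
python3 - <<'E'
from m import *
f=camera("wrist"); save("w10",f[0]); boxes("wrist",f,45,8)
E
python3 go.py 629.5 -315.2 50 5.3
```

```text
wrist lid [ 25. 161.] 5659 c [ 6.15e+02 -2.00e-01] L 149 W 62 yaw -0.4 z [37.4 39.2 41.8]
wrist lid [318. 172.] 6305 c [ 631.5 -316.1] L 111 W 64 yaw 5.6 z [41.4 46.6 47.7]
wrist lid [616. 369.] 3744 c [ 409.  -711.1] L 194 W 78 yaw 20.1 z [38.  39.6 40.5]
t 29.6 p [ 600.8 -314.1  235.5] yaw 5.3 shift [ 28.4   3.7 185.6] rv [ 0. -0.  0.] grip 85.2 F [-0.4 -0.5 -0.8]
```

View pics/w10.png

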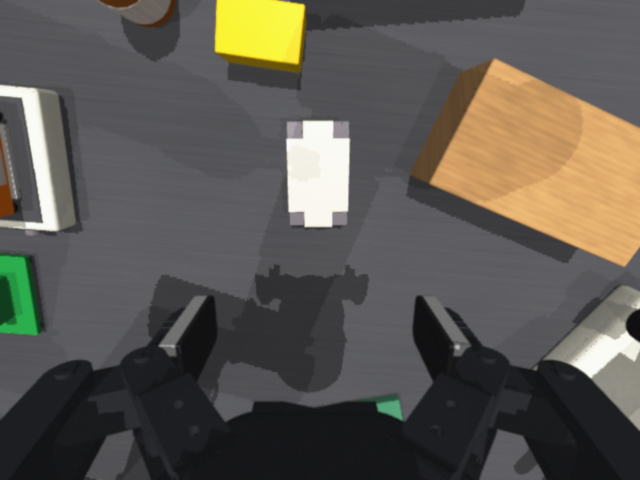

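Box B's lid is at (318,172), world (631,-316), yaw 5.5°. The brown box and tip box are clear of the fingers. Descending.

Emit:
apply_moves([
  [85, [29.5, 4.5, 0], [0, 0, -0.003]],
  [85, [29.5, 4.5, 40], [0, 0, -0.003]],
  [85, [29.5, 4.5, 80], [0, 0, -0.003]],
  [85, [29.5, 4.5, 120], [0, 0, -0.003]],
  [85, [29.5, 4.5, 155], [0, 0, -0.003]],
  [85, [29.5, 4.5, 175], [0, 0, -0.003]],
  [85, [29.5, 4.5, 183], [0, 0, -0.003]],
  [85, [29.5, 4.5, 183], [0, 0, -0.003]],
  [85, [29.5, 4.5, 183], [0, 0, -0.003]],
])

```text
time_s: 30.33
eef_pos: [631.3, -317.1, 53.8]
eef_rot: [[0.996, 0.095, 0.002], [0.095, -0.996, -0.001], [0.002, 0.001, -1.0]]
wrist_force: [-0.4, 0.2, -0.1]
grip_width: 0.999
finger_force: 0.0
```

```bash
python3 - <<'E'
from m import *
f=camera("wrist"); boxes("wrist",f,45,8)
E
python3 go.py 631 -315.8 -25.5 5.5
```

```text
wrist lid [310. 257.] 20288 c [ 632.1 -316.2] L 112 W 64 yaw 5.6 z [42.4 47.6 48.5]
t 30.4 p [ 631.8 -317.3   54.8] yaw 5.4 shift [-1.  -1.8 80.3] rv [ 0.002 -0.003 -0.001] grip 84.9 F [0.2 0.3 1.3]
```

Emit:
apply_moves([
  [85, [0, -1.2, 30], [0, 0, -0.002]],
  [85, [0, -1.2, 60], [0, 0, -0.002]],
  [85, [0, -1.2, 75], [0, 0, -0.002]],
  [85, [0, -1.2, 79], [0, 0, -0.002]],
  [85, [0, -1.2, 79], [0, 0, -0.002]],
  [0, [0, -1.2, 79], [0, 0, -0.002]],
  [0, [0, -1.2, 79], [0, 0, -0.002]],
  [0, [0, -1.2, 79], [0, 0, -0.002]],
  [0, [0, -1.2, 79], [0, 0, -0.002]],
  [0, [0, -1.2, 79], [0, 0, -0.002]],
])

```text
time_s: 31.22
eef_pos: [632.3, -316.3, -23.7]
eef_rot: [[0.995, 0.097, 0.005], [0.097, -0.995, -0.002], [0.005, 0.002, -1.0]]
wrist_force: [1.0, 1.7, 8.1]
grip_width: 0.743
finger_force: 66.5
```

Emit:
apply_moves([
  [0, [0, 0, 0], [0, 0, 0]],
  [0, [0, 0, 0], [0, 0, 0]],
  [0, [0, 0, 0], [0, 0, 0]],
  [0, [0, 0, 0], [0, 0, 0]],
])

```text
time_s: 31.55
eef_pos: [632.4, -316.3, -23.7]
eef_rot: [[0.995, 0.097, 0.005], [0.097, -0.995, -0.002], [0.005, 0.002, -1.0]]
wrist_force: [-0.2, 1.2, 6.2]
grip_width: 0.742
finger_force: 66.5
```

Emit:
apply_moves([
  [0, [0, 0, -10], [0, 0, 0]],
  [0, [0, 0, -30], [0, 0, 0]],
  [0, [0, 0, -60], [0, 0, 0]],
  [0, [0, 0, -90], [0, 0, 0]],
  [0, [0, 0, -125], [0, 0, 0]],
  [0, [0, 0, -150], [0, 0, 0]],
  [0, [0, 0, -150], [0, 0, 0]],
])

```text
time_s: 32.13
eef_pos: [633.0, -317.5, 131.7]
eef_rot: [[0.995, 0.096, 0.011], [0.096, -0.995, -0.006], [0.01, 0.007, -1.0]]
wrist_force: [0.5, -1.6, 0.1]
grip_width: 0.742
finger_force: 66.3
```

```bash
python3 go.py 585 37 128 0
```

```text
t 32.1 p [ 633.  -317.5  131.7] yaw 5.5 shift [ -13.7 -357.5    1.2] rv [ 0.006 -0.011  0.096] grip 63.3 F [ 0.5 -1.6  0.1]
```

Emit:
apply_moves([
  [0, [-14, -357, 0], [0, 0, 0.096]],
  [0, [-14, -357, 0], [0, 0, 0.096]],
  [0, [-14, -357, 0], [0, 0, 0.096]],
  [0, [-14, -357, 0], [0, 0, 0.096]],
  [0, [-14, -357, 0], [0, 0, 0.096]],
  [0, [-14, -357, 0], [0, 0, 0.096]],
  [0, [-14, -357, 0], [0, 0, 0.096]],
  [0, [-14, -357, 0], [0, 0, 0.096]],
  [0, [-14, -357, 0], [0, 0, 0.096]],
  [0, [-14, -357, 0], [0, 0, 0.096]],
])

```text
time_s: 32.97
eef_pos: [581.0, 43.0, 123.3]
eef_rot: [[1.0, 0.005, -0.0], [0.005, -1.0, 0.002], [-0.0, -0.002, -1.0]]
wrist_force: [-0.3, -0.6, -2.2]
grip_width: 0.741
finger_force: 67.0
```

Emit:
apply_moves([
  [0, [0, 0, 0], [0, 0, 0]],
  [0, [0, 0, 0], [0, 0, 0]],
  [0, [0, 0, 0], [0, 0, 0]],
  [0, [0, 0, 0], [0, 0, 0]],
  [0, [0, 0, 0], [0, 0, 0]],
])

```text
time_s: 33.38
eef_pos: [582.1, 37.4, 123.1]
eef_rot: [[1.0, -0.001, -0.0], [-0.001, -1.0, -0.0], [-0.0, 0.0, -1.0]]
wrist_force: [0.0, -1.1, -1.8]
grip_width: 0.74
finger_force: 67.0
```

```bash
python3 - <<'E'
from m import *
f=camera("wrist"); C=cam("wrist"); p,d=f; P=cloud(C,d); s=observe(); e=s["eef_pos"]; print(e,s["eef_rot"][:,0],s["grip_width"]*85.4); save("w11",p)
def lid(z,nm,eps=4):
    m=(abs(P[:,:,2]-z)<eps)&(abs(P[:,:,1]-36)<45)&(P[:,:,0]<690)
    q=P[m]; mx=np.percentile(q[:,0],99.7)
    b=q[q[:,0]>mx-12]; sh=q[(q[:,0]<mx-25)&(q[:,0]>mx-45)] 
    print(nm,"front x",mx.round(1),"centre x",(mx-55).round(1),"bar y",np.percentile(b[:,1],[1,99]).round(1),"mid",np.percentile(b[:,1],[1,99]).mean().round(2),"body y",np.percentile(sh[:,1],[1,99]).round(1) if len(sh) else None,"z",np.median(q[:,2]).round(1),len(q))
lid(e[2]+23.7+47,"held",3); lid(87,"pile",3)
E
```

```text
[582.11073538  37.54502208 123.08758764] [ 9.99999288e-01 -1.16682741e-03 -2.50627868e-04] 63.32085578471739
held front x 636.4 centre x 581.4 bar y [21.3 50.7] mid 36.03 body y [ 1.3 70.8] z 193.4 33273
pile front x 668.0 centre x 613.0 bar y [21.1 50.2] mid 35.68 body y [ 4.4 67.1] z 86.8 6308
```

View pics/w11.png

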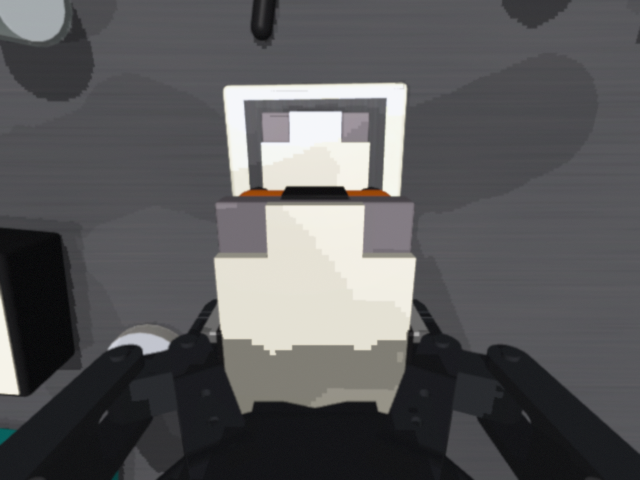

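The pile's lid (front row 112) is ahead of the held box (front row 203). The offset is about +31.7 mm in x and -0.4 mm in y. Moving over and down.

Emit:
apply_moves([
  [0, [16, 0.2, 0], [0, 0, 0]],
  [0, [31, 0.3, 0], [0, 0, 0]],
  [0, [31, 0.3, 20], [0, 0, 0]],
  [0, [31, 0.3, 42], [0, 0, 0]],
  [0, [31, 0.3, 52], [0, 0, 0]],
  [0, [31, 0.3, 54], [0, 0, 0]],
  [0, [31, 0.3, 54], [0, 0, 0]],
  [0, [31, 0.3, 54], [0, 0, 0]],
  [0, [31, 0.3, 54], [0, 0, 0]],
])

```text
time_s: 34.18
eef_pos: [614.1, 38.2, 70.8]
eef_rot: [[1.0, 0.0, 0.003], [0.0, -1.0, 0.0], [0.003, -0.0, -1.0]]
wrist_force: [0.3, 0.1, -1.9]
grip_width: 0.742
finger_force: 67.1
```

```bash
python3 go.py 613.9 37.2 58.3 0
```

```text
t 34.2 p [614.1  38.2  70.8] yaw 0.0 shift [-0.2  1.  12.5] rv [-0.    -0.003  0.   ] grip 63.4 F [ 0.3  0.1 -1.9]
```

Emit:
apply_moves([
  [0, [0.5, 0.9, 0], [0, 0, 0]],
  [0, [0.5, 0.9, 3], [0, 0, 0]],
  [0, [0.5, 0.9, 6], [0, 0, 0]],
  [0, [0.5, 0.9, 8], [0, 0, 0]],
  [0, [0.5, 0.9, 8], [0, 0, 0]],
  [0, [0.5, 0.9, 8], [0, 0, 0]],
])

```text
time_s: 34.68
eef_pos: [613.4, 37.1, 60.9]
eef_rot: [[1.0, 0.0, -0.001], [0.0, -1.0, -0.0], [-0.001, 0.0, -1.0]]
wrist_force: [0.4, 0.1, -2.4]
grip_width: 0.742
finger_force: 67.1
```

Emit:
apply_moves([
  [0, [0, 0, 1], [0, 0, 0]],
  [0, [0, 0, 2], [0, 0, 0]],
  [0, [0, 0, 2.5], [0, 0, 0]],
  [0, [0, 0, 2.5], [0, 0, 0]],
  [0, [0, 0, 2.5], [0, 0, 0]],
])

```text
time_s: 35.1
eef_pos: [613.6, 37.2, 58.7]
eef_rot: [[1.0, 0.0, 0.0], [0.0, -1.0, 0.0], [0.0, -0.0, -1.0]]
wrist_force: [1.0, 0.7, -1.2]
grip_width: 0.744
finger_force: 67.2
```

Emit:
apply_moves([
  [0, [0, 0, 1], [0, 0, 0]],
  [0, [0, 0, 1.5], [0, 0, 0]],
  [0, [0, 0, 1.5], [0, 0, 0]],
])

```text
time_s: 35.35
eef_pos: [613.8, 37.2, 58.3]
eef_rot: [[1.0, 0.0, 0.001], [0.0, -1.0, -0.0], [0.001, 0.0, -1.0]]
wrist_force: [-5.3, 0.3, 4.8]
grip_width: 0.741
finger_force: 67.9
```

Contact comes at exactly the expected height of 82, so box B is seated. Releasing and checking.

Emit:
apply_moves([
  [85, [0, 0, -1], [0, 0, 0]],
  [85, [0, 0, -1], [0, 0, 0]],
  [85, [0, 0, -1], [0, 0, 0]],
  [85, [0, 0, -1], [0, 0, 0]],
  [85, [0, 0, -1], [0, 0, 0]],
  [85, [0, 0, -40], [0, 0, 0]],
  [85, [0, 0, -80], [0, 0, 0]],
  [85, [-20, 0, -120], [0, 0, 0]],
  [85, [-40, 0, -150], [0, 0, 0]],
  [85, [-40, 0, -150], [0, 0, 0]],
])

```text
time_s: 36.18
eef_pos: [575.2, 37.0, 216.4]
eef_rot: [[1.0, 0.001, 0.014], [0.001, -1.0, 0.002], [0.014, -0.002, -1.0]]
wrist_force: [2.4, -0.8, 2.0]
grip_width: 0.995
finger_force: 0.0
```

Emit:
apply_moves([
  [60, [0, 0, 0], [0, 0, 0]],
  [60, [0, 0, 0], [0, 0, 0]],
  [60, [0, 0, 0], [0, 0, 0]],
  [60, [0, 0, 0], [0, 0, 0]],
])

```text
time_s: 36.52
eef_pos: [573.2, 37.0, 205.5]
eef_rot: [[1.0, 0.0, -0.003], [0.0, -1.0, -0.001], [-0.003, 0.001, -1.0]]
wrist_force: [0.3, -0.2, -1.1]
grip_width: 0.699
finger_force: 0.0
```

```bash
python3 - <<'E'
from m import *
f=camera("wrist"); boxes("wrist",f,127,6)
for n in("scene","side"):
    g=camera(n); boxes(n,g,128,8); blobs(n,g,(50,120,40),(80,255,255),amin=200)
    if n=="side": blobs(n,g,(105,150,60),(120,255,255),amin=80)
    else: save("c1",g[0])
E
python3 go.py 415 65 200 0
```

```text
wrist lid [314. 175.] 13078 c [612.9  35.8] L 110 W 64 yaw 0.0 z [123.6 128.8 129.8]
scene lid [584.  81.] 416 c [-1083.7    10.4] L 499 W 256 yaw -45.9 z [120.8 128.1 134.7]
scene lid [457. 172.] 509 c [33.5 65.6] L 280 W 78 yaw -57.4 z [120.7 128.2 134.7]
scene lid [287. 260.] 1248 c [613.1  38.7] L 116 W 70 yaw -1.4 z [122.2 129.9 131.8]
scene [352. 273.] 1013 med [454.  75.  16.] top 49.6 rect [441.   68.7] 17 61 89.6
side lid [573.  32.] 572 c [2092.2  968.9] L 901 W 33 yaw 90.0 z [120.7 127.7 134.4]
side lid [342. 234.] 908 c [610.3  35.2] L 112 W 70 yaw -1.2 z [121.5 127.3 129.5]
side [273. 278.] 961 med [434.  56.  14.] top 46.5 rect [437.3  61.8] 20 59 84.3
side [244. 467.] 1412 med [ 254. -359.   13.] top 16.0 rect [ 250.3 -348.5] 65 133 68.4
side [237. 150.] 1118 med [494. 603.  54.] top 64.7 rect [493.8 693.1] 101 243 14.4
side [272. 157.] 95 med [545. 389. 157.] top 169.5 rect [550.9 392.9] 24 17 88.7
side [191. 176.] 99 med [317. 378. 159.] top 168.8 rect [321.  382.9] 31 16 79.2
t 36.7 p [573.5  37.1 206.1] yaw 0.0 shift [-158.5  -27.9    6.4] rv [0.001 0.002 0.   ] grip 59.9 F [0.4 0.3 0.1]
```

View pics/c1.png

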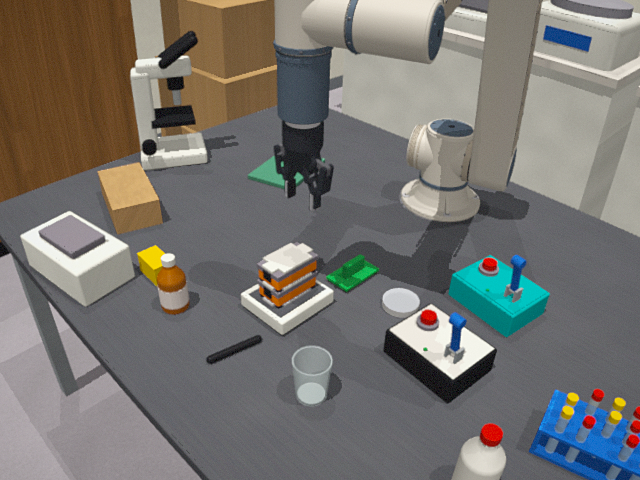

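The pile of two orange boxes stands level (287,275), the lever is up (457,325) and the cover is at (353,273). Fetching the cover.

Emit:
apply_moves([
  [60, [-35, -6, 0], [0, 0, 0]],
  [60, [-75, -13, 0], [0, 0, 0]],
  [60, [-115, -20, 0], [0, 0, 0]],
  [60, [-145, -28, 0], [0, 0, 0]],
  [60, [-145, -28, 40], [0, 0, 0]],
  [60, [-145, -28, 80], [0, 0, 0]],
  [60, [-145, -28, 110], [0, 0, 0]],
  [60, [-145, -28, 110], [0, 0, 0]],
  [60, [-145, -28, 110], [0, 0, 0]],
  [60, [-145, -28, 110], [0, 0, 0]],
])

```text
time_s: 37.5
eef_pos: [430.2, 65.4, 99.1]
eef_rot: [[1.0, 0.001, 0.003], [0.001, -1.0, 0.0], [0.003, -0.0, -1.0]]
wrist_force: [0.8, -0.1, 0.6]
grip_width: 0.701
finger_force: 0.0
```

```bash
python3 - <<'E'
from m import *
f=camera("wrist"); blobs("wrist",f,(50,120,40),(80,255,255),amin=1000)
E
python3 go.py 440 65 -5.5 0
```

```text
wrist [315. 214.] 11293 med [448.  64.  14.] top 48.2 rect [440.3  64.3] 59 16 0.6
t 37.5 p [430.5  65.7  99.4] yaw 0.0 shift [  9.1   0.8 104.9] rv [-0.001 -0.004  0.   ] grip 60.0 F [0.4 0.1 0.6]
```

Emit:
apply_moves([
  [60, [9.5, 1.2, 30], [0, 0, 0]],
  [60, [9.5, 1.2, 65], [0, 0, 0]],
  [60, [9.5, 1.2, 90], [0, 0, 0]],
  [60, [9.5, 1.2, 100], [0, 0, 0]],
  [60, [9.5, 1.2, 101], [0, 0, 0]],
  [60, [9.5, 1.2, 101], [0, 0, 0]],
  [60, [9.5, 1.2, 101], [0, 0, 0]],
])

```text
time_s: 38.13
eef_pos: [440.0, 64.7, -2.0]
eef_rot: [[1.0, 0.001, 0.004], [0.001, -1.0, 0.001], [0.004, -0.001, -1.0]]
wrist_force: [1.0, 0.1, 0.2]
grip_width: 0.706
finger_force: 0.0
```

Emit:
apply_moves([
  [0, [0, 0, 0], [0, 0, 0]],
  [0, [0, 0, 0], [0, 0, 0]],
  [0, [0, 0, 0], [0, 0, 0]],
  [0, [0, 0, 0], [0, 0, 0]],
  [0, [0, 0, 0], [0, 0, 0]],
  [0, [0, 0, 0], [0, 0, 0]],
  [0, [0, 0, 0], [0, 0, 0]],
  [0, [0, 0, 0], [0, 0, 0]],
])

```text
time_s: 38.8
eef_pos: [438.7, 64.2, -3.0]
eef_rot: [[1.0, 0.001, 0.002], [0.001, -1.0, 0.0], [0.002, -0.0, -1.0]]
wrist_force: [-1.1, 0.6, 4.8]
grip_width: 0.175
finger_force: 58.8
```

Emit:
apply_moves([
  [0, [0, 0, -10], [0, 0, 0]],
  [0, [0, 0, -30], [0, 0, 0]],
  [0, [0, 0, -70], [0, 0, 0]],
  [0, [0, 0, -110], [0, 0, 0]],
  [0, [0, 0, -150], [0, 0, 0]],
  [0, [0, 0, -185], [0, 0, 0]],
  [0, [0, 0, -185], [0, 0, 0]],
])

```text
time_s: 39.38
eef_pos: [442.0, 64.7, 188.7]
eef_rot: [[1.0, 0.001, 0.013], [0.001, -1.0, 0.003], [0.013, -0.003, -1.0]]
wrist_force: [0.6, -0.1, -0.9]
grip_width: 0.172
finger_force: 58.8
```

```bash
python3 go.py 560 36.5 178 0
```

```text
t 39.4 p [442.   64.7 188.7] yaw 0.1 shift [117.8  28.4  12.1] rv [-0.003 -0.013  0.001] grip 14.7 F [ 0.6 -0.1 -0.9]
```

Emit:
apply_moves([
  [0, [30, 7, 0], [0, 0, 0]],
  [0, [70, 17, 0], [0, 0, 0]],
  [0, [105, 25, 0], [0, 0, 0]],
  [0, [118, 28, 0], [0, 0, 0]],
  [0, [118, 28, 0], [0, 0, 0]],
  [0, [118, 28, 0], [0, 0, 0]],
  [0, [118, 28, 0], [0, 0, 0]],
  [0, [118, 28, 0], [0, 0, 0]],
])

```text
time_s: 40.05
eef_pos: [555.3, 36.2, 181.2]
eef_rot: [[1.0, 0.001, -0.0], [0.001, -1.0, 0.0], [-0.0, -0.0, -1.0]]
wrist_force: [0.5, 0.1, -1.5]
grip_width: 0.173
finger_force: 58.8
```

```bash
python3 - <<'E'
from m import *
f=camera("wrist"); C=cam("wrist"); p,d=f; P=cloud(C,d); s=observe(); e=s["eef_pos"]; print(e,s["grip_width"]*85.4); save("w12",p)
h=cv2.cvtColor(p,cv2.COLOR_RGB2HSV); g=cv2.inRange(h,(50,120,40),(80,255,255))>0
q=P[g&(abs(P[:,:,2]-(e[2]+3+14))<4)]; mx=np.percentile(q[:,0],99.5); fr=q[q[:,0]>mx-6]
print("plate front",mx.round(1),"ctr",(mx-55).round(1),"y",np.percentile(fr[:,1],[1,99]).round(1),np.percentile(fr[:,1],[1,99]).mean().round(2),"z",np.median(q[:,2]).round(1))
L=q[q[:,1]>np.median(q[:,1])]
ok=(abs(P[:,:,2]-129)<3)&(h[:,:,1]<60)&(abs(P[:,:,1]-36)<45)&(P[:,:,0]<690); q=P[ok]; mx=np.percentile(q[:,0],99.5); b=q[q[:,0]>mx-12]; sh=q[q[:,0]<mx-20]
print("pile front",mx.round(1),"ctr",(mx-55).round(1),"bar mid",np.percentile(b[:,1],[1,99]).mean().round(2),"body",np.percentile(sh[:,1],[1,99]).round(1))
# yaw of plate front edge
v,u=np.where(g&(abs(P[:,:,2]-(e[2]+17))<4)); us=np.arange(u.min()+8,u.max()-8,4); ed=onplane(C,[[a,v[u==a].min()-.5] for a in us],e[2]+17)
k=np.polyfit(ed[:,1],ed[:,0],1); print("front edge x",np.median(ed[:,0]).round(1),"yaw deg",np.degrees(-k[0]).round(2))
E
```

```text
[555.40330254  36.25572927 181.45555469] 14.800101574335143
plate front 611.0 ctr 556.0 y [ 3.8 65.9] 34.85 z 198.1
pile front 667.6 ctr 612.6 bar mid 35.83 body [ 4.5 67.1]
front edge x 611.4 yaw deg 0.0
```

View pics/w12.png

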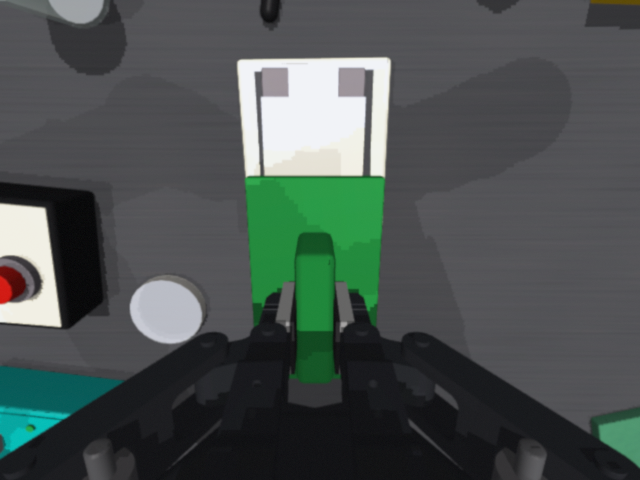

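The held cover's plate front is at row 177 and the pile's lid at row 65. The offset is +56.5 mm in x and +1 mm in y. Moving over and lowering.

Emit:
apply_moves([
  [0, [30, -0.5, 0], [0, 0, 0]],
  [0, [56.5, -1, 0], [0, 0, 0]],
  [0, [56.5, -1, 20], [0, 0, 0]],
  [0, [56.5, -1, 40], [0, 0, 0]],
  [0, [56.5, -1, 49], [0, 0, 0]],
  [0, [56.5, -1, 50], [0, 0, 0]],
  [0, [56.5, -1, 50], [0, 0, 0]],
  [0, [56.5, -1, 50], [0, 0, 0]],
  [0, [56.5, -1, 50], [0, 0, 0]],
  [0, [56.5, -1, 50], [0, 0, 0]],
])

```text
time_s: 40.93
eef_pos: [613.1, 37.2, 132.6]
eef_rot: [[1.0, 0.0, 0.002], [0.0, -1.0, 0.0], [0.002, -0.0, -1.0]]
wrist_force: [-0.3, 0.9, -1.4]
grip_width: 0.171
finger_force: 58.8
```

```bash
python3 go.py 611.9 37.2 121 0
```

```text
t 40.9 p [613.1  37.2 132.6] yaw 0.0 shift [-1.2 -0.  11.6] rv [-0.    -0.002  0.   ] grip 14.6 F [-0.3  0.9 -1.4]
```

Emit:
apply_moves([
  [0, [-0.7, 0, 0], [0, 0, 0]],
  [0, [-0.7, 0, 3], [0, 0, 0]],
  [0, [-0.7, 0, 6], [0, 0, 0]],
  [0, [-0.7, 0, 8], [0, 0, 0]],
  [0, [-0.7, 0, 8], [0, 0, 0]],
  [0, [-0.7, 0, 8], [0, 0, 0]],
])

```text
time_s: 41.43
eef_pos: [611.7, 36.9, 122.8]
eef_rot: [[1.0, 0.0, -0.001], [0.0, -1.0, -0.0], [-0.001, 0.0, -1.0]]
wrist_force: [-0.0, 0.4, -1.7]
grip_width: 0.176
finger_force: 58.8
```

Emit:
apply_moves([
  [0, [0, 0, 1], [0, 0, 0]],
  [0, [0, 0, 1.5], [0, 0, 0]],
  [0, [0, 0, 1.5], [0, 0, 0]],
  [0, [0, 0, 1.5], [0, 0, 0]],
])

```text
time_s: 41.77
eef_pos: [611.9, 37.0, 121.7]
eef_rot: [[1.0, 0.0, -0.0], [0.0, -1.0, -0.0], [-0.0, 0.0, -1.0]]
wrist_force: [-0.3, 0.2, -1.0]
grip_width: 0.17
finger_force: 58.8
```

Emit:
apply_moves([
  [0, [0, 0, 1], [0, 0, 0]],
  [0, [0, 0, 1.5], [0, 0, 0]],
  [0, [0, 0, 1.5], [0, 0, 0]],
])

```text
time_s: 42.02
eef_pos: [612.1, 37.0, 121.1]
eef_rot: [[1.0, 0.0, 0.001], [0.0, -1.0, -0.0], [0.001, 0.0, -1.0]]
wrist_force: [-1.7, -0.5, 3.8]
grip_width: 0.174
finger_force: 59.6
```

The cover is seated at 124. Releasing and checking everything.

Emit:
apply_moves([
  [50, [0, 0, -0.5], [0, 0, 0]],
  [50, [0, 0, -0.5], [0, 0, 0]],
  [50, [0, 0, -0.5], [0, 0, 0]],
  [50, [0, 0, -0.5], [0, 0, 0]],
  [50, [0, 0, -0.5], [0, 0, 0]],
  [50, [0, 0, -30], [0, 0, 0]],
  [50, [0, 0, -60], [0, 0, 0]],
  [50, [-40, 0, -90], [0, 0, 0]],
  [50, [-80, 0, -100], [0, 0, 0]],
  [50, [-80, 0, -100], [0, 0, 0]],
])

```text
time_s: 42.85
eef_pos: [529.8, 36.8, 224.4]
eef_rot: [[1.0, 0.001, 0.006], [0.001, -1.0, 0.002], [0.006, -0.002, -1.0]]
wrist_force: [0.7, -0.0, 1.7]
grip_width: 0.583
finger_force: 0.0
```

Emit:
apply_moves([
  [50, [0, 0, 0], [0, 0, 0]],
  [50, [0, 0, 0], [0, 0, 0]],
  [50, [0, 0, 0], [0, 0, 0]],
  [50, [0, 0, 0], [0, 0, 0]],
  [50, [0, 0, 0], [0, 0, 0]],
  [50, [0, 0, 0], [0, 0, 0]],
])

```text
time_s: 43.35
eef_pos: [532.2, 36.9, 219.3]
eef_rot: [[1.0, -0.0, -0.002], [-0.0, -1.0, -0.001], [-0.002, 0.001, -1.0]]
wrist_force: [-0.5, 0.3, -0.4]
grip_width: 0.586
finger_force: 0.0
```

```bash
python3 - <<'E'
from m import *
f=camera("wrist"); blobs("wrist",f,(50,120,40),(80,255,255),amin=1000)
P=cloud(cam("wrist"),f[1]); h=cv2.cvtColor(f[0],cv2.COLOR_RGB2HSV); g=cv2.inRange(h,(50,120,40),(80,255,255))>0
q=P[g&(abs(P[:,:,2]-138)<5)]; print("plate",cv2.minAreaRect(q[:,:2].astype(np.float32)),np.linalg.lstsq(np.c_[q[:,:2]-q[:,:2].mean(0),np.ones(len(q))],q[:,2],rcond=None)[0])
for n in("scene","side"):
    g=camera(n); blobs(n,g,(50,120,40),(80,255,255),amin=200); blobs(n,g,(105,150,60),(120,255,255),amin=80)
    if n=="scene": a=g[0]
    else: b=g[0]
save("fin",np.hstack([cv2.resize(a[220:420,210:410],(400,400)),cv2.resize(b[170:300,270:400],(400,400))]))
E
```

```text
wrist [314. 115.] 14905 med [618.  36. 138.] top 172.2 rect [612.7  35.5] 60 16 0.1
plate ((612.9659423828125, 35.54219055175781), (63.93769836425781, 109.62464904785156), 89.98358917236328) [-5.68432827e-04 -3.60014677e-04  1.37953972e+02]
scene [287. 254.] 1283 med [625.  46. 140.] top 173.3 rect [613.6  40.8] 17 61 88.9
scene [567.  38.] 641 med [-1048.  -144.   273.] top 297.4 rect [-1045.8  -147.7] 28 195 0.9
scene [517. 270.] 291 med [323. 392. 147.] top 170.4 rect [324.2 388.6] 25 20 81.7
scene [456. 330.] 336 med [553. 403. 152.] top 171.2 rect [556.6 400.1] 17 25 8.0
scene [585. 444.] 4379 med [533. 669.  63.] top 66.3 rect [507.8 668.2] 104 172 11.4
side [342. 229.] 976 med [607.  28. 138.] top 171.0 rect [610.4  33.5] 60 20 0.3
side [244. 467.] 1412 med [ 254. -359.   13.] top 16.1 rect [ 250.2 -347.9] 66 130 68.7
side [237. 150.] 1125 med [494. 602.  54.] top 64.4 rect [496.  694.7] 102 247 13.2
side [271. 157.] 99 med [546. 388. 156.] top 168.9 rect [550.3 392.5] 28 17 73.3
side [191. 176.] 99 med [317. 377. 159.] top 168.8 rect [321.  381.5] 25 16 79.0
```

View pics/fin.png

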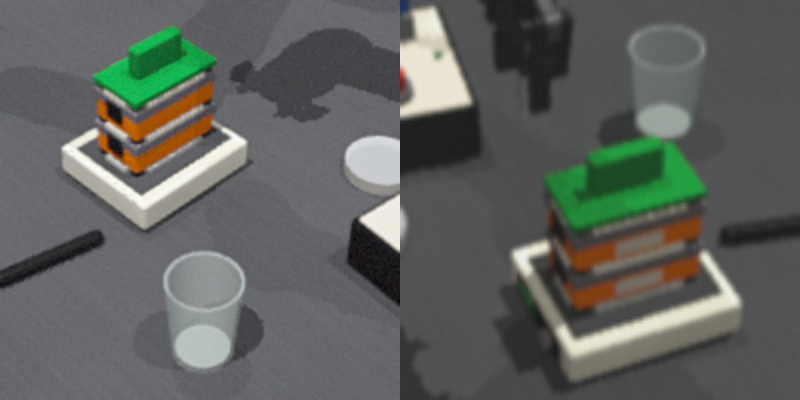

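Both views show a level pile with the cover seated: plate at 138, handle top at 172. The lever is up and nothing else has moved, so I'm handing in.

```bash
python3 -c "
from cell import finish_job; print(finish_job())"
```

```text
the job is handed in; nothing more can be done
None
```

The job is handed in: the test button tripped the breaker, the lever is back up (it dropped once after my first lift, and the second held), both slide boxes on the bench (two shallow, no deep ones) are stacked on the warmer with the cover seated on top, and I saw none of the other things moved.

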